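# Charge the crucible with a scoop of casting brass

## Robot

A 6-joint arm with a two-finger parallel gripper is mounted at the origin on the work surface. World frame = base frame: x ahead of the robot, y to its left, z up, the work surface at z = 0. Lengths are in m, angles in degrees, forces in N, time in s.
With the tool pointing down it reaches from about 0.275 to 0.725 m from the base axis. Payload 15.9 kg.
Tool frame: the origin (TCP) lies at the very end of the fingers, on their centre line; the grasp point (between the pads) lies 19 mm behind it; z points along the fingers, y is the line along which they close (so a half turn about z gives the same grasp; the last joint's range is limited). The gripper opens to 85 mm and grips with 20 to 120 N. Pads are 22 mm wide; open, the fingers measure 114 mm over their backs; the gripper's body (76 mm by 85 mm) begins 54 mm behind the grasp point. The pads swing forward as they close: fully open they stand 13 mm farther back than shut.
Start: joints at [-71.963, 12.198, -1.971, 75.831, 0, 90], TCP at [0.155, -0.475, 0.205] pointing down, gripper open.
Joint ranges: [-170.91, 170.91], [-42.67, 98.43], [-65.05, 77.54], [-120.47, 116.71], [-90, 82.35], [-180, 180]. Speed limits (degrees/s): [108.29, 108.29, 136.94, 147.25, 180, 180].

## Interface

Orientations are given as a 3x3 rotation matrix whose columns are the frame's x, y, z axes.
In Python, from rig import ctrl gives the robot as it stands. The module is installed in compiled form; this text tells all that it offers.
- The arm moves only by the shell command python3 -m pendant 'ROWS'. ROWS is JSON, a list of rows, each an object with "offset": the shift along the tool's x, y, z each as a share of 500 mm, from -1 to 1, a list of three; "angular": the turn, a rotation vector about the tool's x, y, z each as a share of 45 degrees, from -1 to 1, a list of three; "jaw": the opening, from -1 (shut) to 1 (fully open). In form: [{"offset": [tx, ty, tz], "angular": [ax, ay, az], "jaw": jaw}, ...]. A call has 1 to 5 rows; each row shifts and turns the commanded pose from where the row before left it, along the tool's axes as they then stand; what a row does not reach is not made up. A row lasts 1/8 s, in which the tool goes at most 62.5 mm and 10.7 degrees, less where a joint would pass 70% of its speed; a pose out of reach is approached as far as the arm can. A call with a number of a shift or a turn outside -1 to 1 is refused whole. A call with a gripper value outside its range is refused whole. The fingers move at their own pace and stop on an object; the grip force is fixed at half the most. Time passes only in rows, so rows that do not move let the fingers close. It gives the time, the measured TCP pose, the force, the opening and the grip force at its end, in the units of the state.
- ctrl.state(): the state, without advancing time (a new reading comes with each control period).
- ctrl.read_camera(name): name is "scene" or "top"; returns (picture, depth): 420x560x3 uint8, blue, green, red; 420x560 float32, m along the optical axis (not along the pixel's ray), 0 where there is no reading.
- ctrl.camera_model(name): a dict with "fx", "fy", "cx", "cy" (pixels), "world_to_cam" (4x4, takes a point from world to camera coordinates). Camera axes: x right, y down, z forward; pixel columns grow to the right and rows downward; lengths in m; the calibration is good to about 2 mm. A picture is of the moment at which its call begins. camera_model takes no time and is no camera call.
- ctrl.job_done(): hands the job in; it is judged then, once.
The state is a dict: "clock": time; "joint_pos": joint angles; "qvel": joint speeds; "joint_efforts": joint torques, N m; "position": TCP position; "tool_rot": TCP orientation; "wrist_force": force on the tool from outside, world axes, zero at the start; "wrist_torque": the same for the moment, N m; "width": opening from 0.0 (shut) to 1.0 (fully open); "grasp_force": force on a finger pad.
Only numpy, scipy, OpenCV 4.12 (cv2) and the standard library are available. Lean on these libraries where they do the work, as an engineer would, in place of code of your own. Each camera call takes 0.05 s, during which the arm holds its last target. There are 200 camera calls.

## Task

With the red-handled scoop, take brass nuggets out of the steel tray and tip at least four of them into the white crucible; do not touch the nuggets with the gripper, and leave none lying anywhere but in the tray or the crucible. Then set the empty scoop down upright on the cork mat, its pan on the mat, and leave the jar and the bottles where they are.

Things in the scene. Friction and masses are not known exactly. Their poses are not given: they have to be found in the camera images.
- scoop: Hand scoop, 0.12 kg: open aluminium pan 72 mm long, 64 wide (60 inside), sheet 2 mm, open at the nose; walls 30 mm high, 18 on the front half, none beside the first 14 mm of the lip; dark red handle behind and above it on a thin neck. Origin: centre of pan underside. -x points out of the open nose, +x back along the handle, z up. Stands by itself, balances at x +18..
- scoop_grip (a point): Middle of the scoop's dark red handle bar: 85 mm long (along scoop x), 16 mm wide (y), 22 mm tall (z), centre 90.5 mm behind and 75 mm above the scoop's origin. Grip it across its 16 mm width. Same axes as the scoop.
- scoop_nose (a point): Middle of the pan's front lower edge, 36 mm in front (-x) of the scoop's origin, at the underside. Same axes as the scoop.
- tray: Fixed open steel tray, 176 x 82 mm outside, 38 high, walls and floor 3 (inside 170 x 76, 35 deep), thin rim standing out 8 mm. Origin: centre of its underside on the bench. x along its length, z up. At the start the nuggets lie in the half towards its -x end (nearer the robot); the other 90 mm are empty, so the scoop fits in there, nose towards -x.
- crucible: Fixed white ceramic crucible, a round open pot 114 mm across outside and 50 mm high, on a fire brick 140 x 140 x 20 mm. Origin: centre of the brick's underside on the bench. Pot's inner floor 28 mm above the bench.
- crucible_rim (a point): Centre of the crucible's mouth, 70 mm above the bench; the opening is 102 mm across, z up.
- mat: Fixed cork mat, 190 x 130 mm (x, y), 3 mm thick, where the scoop lies at the start. Origin: centre of its underside.
- nugget0: One of eight equal brass casting nuggets: a short stubby drum 18 mm in diameter, 14 mm high, with broad bevelled rims, about 25 g. Origin: its centre. Slides on metal slopes over about 20 deg.
- nugget1: One of eight equal brass casting nuggets: a short stubby drum 18 mm in diameter, 14 mm high, with broad bevelled rims, about 25 g. Origin: its centre. Slides on metal slopes over about 20 deg.
- nugget2: One of eight equal brass casting nuggets: a short stubby drum 18 mm in diameter, 14 mm high, with broad bevelled rims, about 25 g. Origin: its centre. Slides on metal slopes over about 20 deg.
- nugget3: One of eight equal brass casting nuggets: a short stubby drum 18 mm in diameter, 14 mm high, with broad bevelled rims, about 25 g. Origin: its centre. Slides on metal slopes over about 20 deg.
- nugget4: One of eight equal brass casting nuggets: a short stubby drum 18 mm in diameter, 14 mm high, with broad bevelled rims, about 25 g. Origin: its centre. Slides on metal slopes over about 20 deg.
- nugget5: One of eight equal brass casting nuggets: a short stubby drum 18 mm in diameter, 14 mm high, with broad bevelled rims, about 25 g. Origin: its centre. Slides on metal slopes over about 20 deg.
- nugget6: One of eight equal brass casting nuggets: a short stubby drum 18 mm in diameter, 14 mm high, with broad bevelled rims, about 25 g. Origin: its centre. Slides on metal slopes over about 20 deg.
- nugget7: One of eight equal brass casting nuggets: a short stubby drum 18 mm in diameter, 14 mm high, with broad bevelled rims, about 25 g. Origin: its centre. Slides on metal slopes over about 20 deg.
- jar: Bystander: green glass jar with green lid, 80 mm across, 85 mm high. Origin: centre of its underside.
- dropper: Bystander: small clear plastic bottle with white cap, 36 mm across, 75 mm high. Origin: centre of its underside.
- flask: Bystander: steel vacuum flask, 72 mm across, 210 mm high. Origin: centre of its underside.
Mind the look-alikes: they are no part of the job. What is shaped like the scoop but blue or purple is not meant.

How it is judged (in metres and radians):
On the way, in this order (a step that is already met when the one before it is completed fails the run):
1. the scoop carries at least one nugget clear above the tray (height (world z) of scoop above 0.06 m and ((x of nugget0 in the frame of scoop between -0.036 and 0.036 m and y of nugget0 in the frame of scoop between -0.032 and 0.032 m and z of nugget0 in the frame of scoop between 0 and 0.034 m) or (x of nugget1 in the frame of scoop between -0.036 and 0.036 m and y of nugget1 in the frame of scoop between -0.032 and 0.032 m and z of nugget1 in the frame of scoop between 0 and 0.034 m) or (x of nugget2 in the frame of scoop between -0.036 and 0.036 m and y of nugget2 in the frame of scoop between -0.032 and 0.032 m and z of nugget2 in the frame of scoop between 0 and 0.034 m) or (x of nugget3 in the frame of scoop between -0.036 and 0.036 m and y of nugget3 in the frame of scoop between -0.032 and 0.032 m and z of nugget3 in the frame of scoop between 0 and 0.034 m) or (x of nugget4 in the frame of scoop between -0.036 and 0.036 m and y of nugget4 in the frame of scoop between -0.032 and 0.032 m and z of nugget4 in the frame of scoop between 0 and 0.034 m) or (x of nugget5 in the frame of scoop between -0.036 and 0.036 m and y of nugget5 in the frame of scoop between -0.032 and 0.032 m and z of nugget5 in the frame of scoop between 0 and 0.034 m) or (x of nugget6 in the frame of scoop between -0.036 and 0.036 m and y of nugget6 in the frame of scoop between -0.032 and 0.032 m and z of nugget6 in the frame of scoop between 0 and 0.034 m) or (x of nugget7 in the frame of scoop between -0.036 and 0.036 m and y of nugget7 in the frame of scoop between -0.032 and 0.032 m and z of nugget7 in the frame of scoop between 0 and 0.034 m))), for 0.2 s.
2. at least four nuggets lie in the crucible (((horizontal distance between each of nugget4, nugget5, nugget6, nugget7 and crucible_rim below 0.052 m and z of each of nugget4, nugget5, nugget6, nugget7 in the frame of crucible_rim below 0 m) or (((horizontal distance between nugget0 and crucible_rim below 0.052 m and z of nugget0 in the frame of crucible_rim below 0 m) or (horizontal distance between nugget1 and crucible_rim below 0.052 m and z of nugget1 in the frame of crucible_rim below 0 m) or (horizontal distance between nugget2 and crucible_rim below 0.052 m and z of nugget2 in the frame of crucible_rim below 0 m) or (horizontal distance between nugget3 and crucible_rim below 0.052 m and z of nugget3 in the frame of crucible_rim below 0 m)) and ((horizontal distance between each of nugget4, nugget5, nugget6 and crucible_rim below 0.052 m and z of each of nugget4, nugget5, nugget6 in the frame of crucible_rim below 0 m) or (horizontal distance between each of nugget4, nugget5, nugget7 and crucible_rim below 0.052 m and z of each of nugget4, nugget5, nugget7 in the frame of crucible_rim below 0 m) or (horizontal distance between each of nugget4, nugget6, nugget7 and crucible_rim below 0.052 m and z of each of nugget4, nugget6, nugget7 in the frame of crucible_rim below 0 m) or (horizontal distance between each of nugget5, nugget6, nugget7 and crucible_rim below 0.052 m and z of each of nugget5, nugget6, nugget7 in the frame of crucible_rim below 0 m))) or (((horizontal distance between each of nugget0, nugget1 and crucible_rim below 0.052 m and z of each of nugget0, nugget1 in the frame of crucible_rim below 0 m) or (horizontal distance between each of nugget0, nugget2 and crucible_rim below 0.052 m and z of each of nugget0, nugget2 in the frame of crucible_rim below 0 m) or (horizontal distance between each of nugget0, nugget3 and crucible_rim below 0.052 m and z of each of nugget0, nugget3 in the frame of crucible_rim below 0 m) or (horizontal distance between each of nugget1, nugget2 and crucible_rim below 0.052 m and z of each of nugget1, nugget2 in the frame of crucible_rim below 0 m) or (horizontal distance between each of nugget1, nugget3 and crucible_rim below 0.052 m and z of each of nugget1, nugget3 in the frame of crucible_rim below 0 m) or (horizontal distance between each of nugget2, nugget3 and crucible_rim below 0.052 m and z of each of nugget2, nugget3 in the frame of crucible_rim below 0 m)) and ((horizontal distance between each of nugget4, nugget5 and crucible_rim below 0.052 m and z of each of nugget4, nugget5 in the frame of crucible_rim below 0 m) or (horizontal distance between each of nugget4, nugget6 and crucible_rim below 0.052 m and z of each of nugget4, nugget6 in the frame of crucible_rim below 0 m) or (horizontal distance between each of nugget4, nugget7 and crucible_rim below 0.052 m and z of each of nugget4, nugget7 in the frame of crucible_rim below 0 m) or (horizontal distance between each of nugget5, nugget6 and crucible_rim below 0.052 m and z of each of nugget5, nugget6 in the frame of crucible_rim below 0 m) or (horizontal distance between each of nugget5, nugget7 and crucible_rim below 0.052 m and z of each of nugget5, nugget7 in the frame of crucible_rim below 0 m) or (horizontal distance between each of nugget6, nugget7 and crucible_rim below 0.052 m and z of each of nugget6, nugget7 in the frame of crucible_rim below 0 m))) or (((horizontal distance between each of nugget0, nugget1, nugget2 and crucible_rim below 0.052 m and z of each of nugget0, nugget1, nugget2 in the frame of crucible_rim below 0 m) or (horizontal distance between each of nugget0, nugget1, nugget3 and crucible_rim below 0.052 m and z of each of nugget0, nugget1, nugget3 in the frame of crucible_rim below 0 m) or (horizontal distance between each of nugget0, nugget2, nugget3 and crucible_rim below 0.052 m and z of each of nugget0, nugget2, nugget3 in the frame of crucible_rim below 0 m) or (horizontal distance between each of nugget1, nugget2, nugget3 and crucible_rim below 0.052 m and z of each of nugget1, nugget2, nugget3 in the frame of crucible_rim below 0 m)) and ((horizontal distance between nugget4 and crucible_rim below 0.052 m and z of nugget4 in the frame of crucible_rim below 0 m) or (horizontal distance between nugget5 and crucible_rim below 0.052 m and z of nugget5 in the frame of crucible_rim below 0 m) or (horizontal distance between nugget6 and crucible_rim below 0.052 m and z of nugget6 in the frame of crucible_rim below 0 m) or (horizontal distance between nugget7 and crucible_rim below 0.052 m and z of nugget7 in the frame of crucible_rim below 0 m))) or (horizontal distance between each of nugget0, nugget1, nugget2, nugget3 and crucible_rim below 0.052 m and z of each of nugget0, nugget1, nugget2, nugget3 in the frame of crucible_rim below 0 m))), for 0.2 s.
At the end, for the whole second after the job is handed in: At least four nuggets are inside the crucible (below its rim), every other nugget is in the tray, all at rest; the scoop stands on the cork mat with the centre of its pan over the mat, its pan within 0.12 rad of level and lower than 12 mm, at rest (((horizontal distance between each of nugget4, nugget5, nugget6, nugget7 and crucible_rim below 0.052 m and z of each of nugget4, nugget5, nugget6, nugget7 in the frame of crucible_rim below 0 m) or (((horizontal distance between nugget0 and crucible_rim below 0.052 m and z of nugget0 in the frame of crucible_rim below 0 m) or (horizontal distance between nugget1 and crucible_rim below 0.052 m and z of nugget1 in the frame of crucible_rim below 0 m) or (horizontal distance between nugget2 and crucible_rim below 0.052 m and z of nugget2 in the frame of crucible_rim below 0 m) or (horizontal distance between nugget3 and crucible_rim below 0.052 m and z of nugget3 in the frame of crucible_rim below 0 m)) and ((horizontal distance between each of nugget4, nugget5, nugget6 and crucible_rim below 0.052 m and z of each of nugget4, nugget5, nugget6 in the frame of crucible_rim below 0 m) or (horizontal distance between each of nugget4, nugget5, nugget7 and crucible_rim below 0.052 m and z of each of nugget4, nugget5, nugget7 in the frame of crucible_rim below 0 m) or (horizontal distance between each of nugget4, nugget6, nugget7 and crucible_rim below 0.052 m and z of each of nugget4, nugget6, nugget7 in the frame of crucible_rim below 0 m) or (horizontal distance between each of nugget5, nugget6, nugget7 and crucible_rim below 0.052 m and z of each of nugget5, nugget6, nugget7 in the frame of crucible_rim below 0 m))) or (((horizontal distance between each of nugget0, nugget1 and crucible_rim below 0.052 m and z of each of nugget0, nugget1 in the frame of crucible_rim below 0 m) or (horizontal distance between each of nugget0, nugget2 and crucible_rim below 0.052 m and z of each of nugget0, nugget2 in the frame of crucible_rim below 0 m) or (horizontal distance between each of nugget0, nugget3 and crucible_rim below 0.052 m and z of each of nugget0, nugget3 in the frame of crucible_rim below 0 m) or (horizontal distance between each of nugget1, nugget2 and crucible_rim below 0.052 m and z of each of nugget1, nugget2 in the frame of crucible_rim below 0 m) or (horizontal distance between each of nugget1, nugget3 and crucible_rim below 0.052 m and z of each of nugget1, nugget3 in the frame of crucible_rim below 0 m) or (horizontal distance between each of nugget2, nugget3 and crucible_rim below 0.052 m and z of each of nugget2, nugget3 in the frame of crucible_rim below 0 m)) and ((horizontal distance between each of nugget4, nugget5 and crucible_rim below 0.052 m and z of each of nugget4, nugget5 in the frame of crucible_rim below 0 m) or (horizontal distance between each of nugget4, nugget6 and crucible_rim below 0.052 m and z of each of nugget4, nugget6 in the frame of crucible_rim below 0 m) or (horizontal distance between each of nugget4, nugget7 and crucible_rim below 0.052 m and z of each of nugget4, nugget7 in the frame of crucible_rim below 0 m) or (horizontal distance between each of nugget5, nugget6 and crucible_rim below 0.052 m and z of each of nugget5, nugget6 in the frame of crucible_rim below 0 m) or (horizontal distance between each of nugget5, nugget7 and crucible_rim below 0.052 m and z of each of nugget5, nugget7 in the frame of crucible_rim below 0 m) or (horizontal distance between each of nugget6, nugget7 and crucible_rim below 0.052 m and z of each of nugget6, nugget7 in the frame of crucible_rim below 0 m))) or (((horizontal distance between each of nugget0, nugget1, nugget2 and crucible_rim below 0.052 m and z of each of nugget0, nugget1, nugget2 in the frame of crucible_rim below 0 m) or (horizontal distance between each of nugget0, nugget1, nugget3 and crucible_rim below 0.052 m and z of each of nugget0, nugget1, nugget3 in the frame of crucible_rim below 0 m) or (horizontal distance between each of nugget0, nugget2, nugget3 and crucible_rim below 0.052 m and z of each of nugget0, nugget2, nugget3 in the frame of crucible_rim below 0 m) or (horizontal distance between each of nugget1, nugget2, nugget3 and crucible_rim below 0.052 m and z of each of nugget1, nugget2, nugget3 in the frame of crucible_rim below 0 m)) and ((horizontal distance between nugget4 and crucible_rim below 0.052 m and z of nugget4 in the frame of crucible_rim below 0 m) or (horizontal distance between nugget5 and crucible_rim below 0.052 m and z of nugget5 in the frame of crucible_rim below 0 m) or (horizontal distance between nugget6 and crucible_rim below 0.052 m and z of nugget6 in the frame of crucible_rim below 0 m) or (horizontal distance between nugget7 and crucible_rim below 0.052 m and z of nugget7 in the frame of crucible_rim below 0 m))) or (horizontal distance between each of nugget0, nugget1, nugget2, nugget3 and crucible_rim below 0.052 m and z of each of nugget0, nugget1, nugget2, nugget3 in the frame of crucible_rim below 0 m)) and ((horizontal distance between nugget0 and crucible_rim below 0.052 m and z of nugget0 in the frame of crucible_rim below 0 m) or (x of nugget0 in the frame of tray between -0.088 and 0.088 m and y of nugget0 in the frame of tray between -0.041 and 0.041 m and z of nugget0 in the frame of tray between 0 and 0.038 m)) and ((horizontal distance between nugget1 and crucible_rim below 0.052 m and z of nugget1 in the frame of crucible_rim below 0 m) or (x of nugget1 in the frame of tray between -0.088 and 0.088 m and y of nugget1 in the frame of tray between -0.041 and 0.041 m and z of nugget1 in the frame of tray between 0 and 0.038 m)) and ((horizontal distance between nugget2 and crucible_rim below 0.052 m and z of nugget2 in the frame of crucible_rim below 0 m) or (x of nugget2 in the frame of tray between -0.088 and 0.088 m and y of nugget2 in the frame of tray between -0.041 and 0.041 m and z of nugget2 in the frame of tray between 0 and 0.038 m)) and ((horizontal distance between nugget3 and crucible_rim below 0.052 m and z of nugget3 in the frame of crucible_rim below 0 m) or (x of nugget3 in the frame of tray between -0.088 and 0.088 m and y of nugget3 in the frame of tray between -0.041 and 0.041 m and z of nugget3 in the frame of tray between 0 and 0.038 m)) and ((horizontal distance between nugget4 and crucible_rim below 0.052 m and z of nugget4 in the frame of crucible_rim below 0 m) or (x of nugget4 in the frame of tray between -0.088 and 0.088 m and y of nugget4 in the frame of tray between -0.041 and 0.041 m and z of nugget4 in the frame of tray between 0 and 0.038 m)) and ((horizontal distance between nugget5 and crucible_rim below 0.052 m and z of nugget5 in the frame of crucible_rim below 0 m) or (x of nugget5 in the frame of tray between -0.088 and 0.088 m and y of nugget5 in the frame of tray between -0.041 and 0.041 m and z of nugget5 in the frame of tray between 0 and 0.038 m)) and ((horizontal distance between nugget6 and crucible_rim below 0.052 m and z of nugget6 in the frame of crucible_rim below 0 m) or (x of nugget6 in the frame of tray between -0.088 and 0.088 m and y of nugget6 in the frame of tray between -0.041 and 0.041 m and z of nugget6 in the frame of tray between 0 and 0.038 m)) and ((horizontal distance between nugget7 and crucible_rim below 0.052 m and z of nugget7 in the frame of crucible_rim below 0 m) or (x of nugget7 in the frame of tray between -0.088 and 0.088 m and y of nugget7 in the frame of tray between -0.041 and 0.041 m and z of nugget7 in the frame of tray between 0 and 0.038 m)) and linear speed of each of nugget0, nugget1, nugget2, nugget3, nugget4, nugget5, nugget6, nugget7 below 0.03 m/s and x of scoop in the frame of mat between -0.095 and 0.095 m and y of scoop in the frame of mat between -0.065 and 0.065 m and height (world z) of scoop below 0.012 m and angle between scoop's own z axis and vertical below 0.12 rad and linear speed of scoop below 0.02 m/s); the robot touches nothing.
It fails at once if the fingers touch a nugget (contact force between the fingers and nugget0 above 0.5 N or contact force between the fingers and nugget1 above 0.5 N or contact force between the fingers and nugget2 above 0.5 N or contact force between the fingers and nugget3 above 0.5 N or contact force between the fingers and nugget4 above 0.5 N or contact force between the fingers and nugget5 above 0.5 N or contact force between the fingers and nugget6 above 0.5 N or contact force between the fingers and nugget7 above 0.5 N).
It fails at once if the jar, the small bottle or the flask is moved by more than 25 mm or tipped (distance of any of jar, dropper, flask from where it was at the start of the episode above 0.025 m or angle between any of jar, dropper, flask's own z axis and vertical above 0.3 rad).
It also fails if it takes over 72 s, if anything falls off the work surface, if the arm or the gripper's body presses on something with over 40 N, if the wrist force passes 120 N, or if a joint passes its speed limit or range.

## Working session

There is one attempt and no reset: what is moved stays moved. The work goes in short steps, Python scripts to look and compute and a shell command to move; the robot and the scene stay as the last step left them, time stands still between calls to the robot, and variables do not carry over. Pictures are saved under pics/ and viewed, at most 10 in all, crops included, and the job is handed in when it is done.

```bash
mkdir -p pics; cat > h.py <<'E'
import numpy as np, cv2
from rig import ctrl
def grab(n,fn=None):
    im,d=ctrl.read_camera(n)
    if fn: cv2.imwrite('pics/'+fn,im)
    return im,d,ctrl.camera_model(n)
def pts(d,m):
    v,u=np.mgrid[0:d.shape[0],0:d.shape[1]]
    P=np.stack([(u-m['cx'])/m['fx']*d,(v-m['cy'])/m['fy']*d,d],-1)
    T=np.linalg.inv(np.array(m['world_to_cam']))
    return P@T[:3,:3].T+T[:3,3]
E
python3 - <<'E'
from h import *
for n in ('top','scene'):
    im,d,m=grab(n,n+'0.png'); W=pts(d,m)
    np.savez(n+'0.npz',im=im,W=W,d=d)
    print(n,np.linalg.inv(m['world_to_cam'])[:3].round(3).tolist(),m['fx'])
print(ctrl.state())
E
```

```text
top [[-0.017, -0.994, 0.109, 0.376], [-1.0, 0.016, -0.011, -0.001], [0.009, -0.109, -0.994, 1.653]] 538.2161914352198
scene [[0.75, 0.458, -0.477, 1.095], [0.661, -0.503, 0.557, -0.613], [0.015, -0.733, -0.68, 0.839]] 390.7992071088779
{'clock': 0.1, 'joint_pos': array([-7.19634923e+01,  1.22241229e+01, -2.00344768e+00,  7.58303755e+01,
       -1.57441492e-03,  9.00019403e+01]), 'qvel': array([-0.05677229, -0.04242084,  0.02535938, -0.00161327, -0.00562133,
       -0.0393815 ]), 'joint_efforts': array([ 8.30285135e-04, -6.87247109e+01,  4.87804985e+01,  1.21499039e-02,
        1.11336531e-04,  2.84594552e-05]), 'position': array([ 0.15470406, -0.47513019,  0.20485529]), 'tool_rot': array([[ 9.50869900e-01,  3.09590566e-01, -3.39265565e-04],
       [ 3.09590750e-01, -9.50869423e-01,  9.53143683e-04],
       [-2.75129596e-05, -1.01134912e-03, -9.99999488e-01]]), 'wrist_force': array([-1.01449307,  0.87894674,  0.57568587]), 'wrist_torque': array([ 0.02399193, -0.02913968,  0.01276007]), 'grasp_force': 0.0, 'width': 0.9977767060972812}
```

View pics/top0.png

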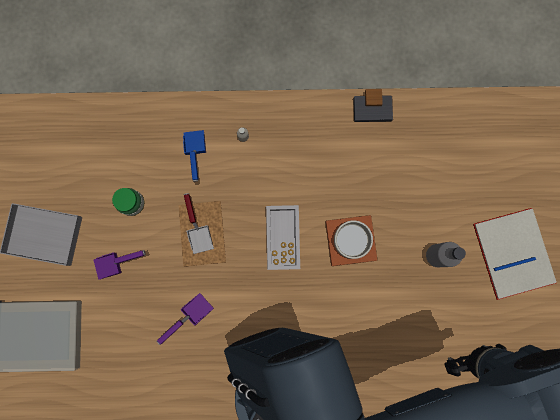

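View pics/scene0.png

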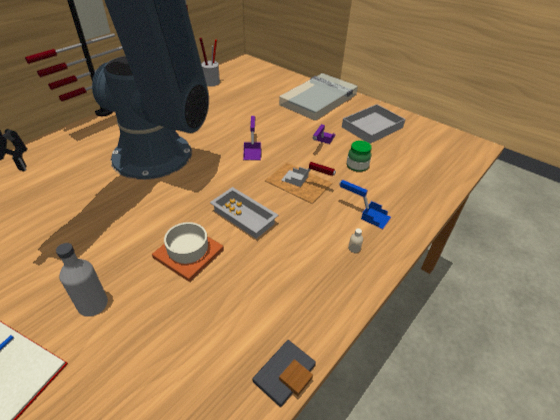

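The top picture shows the red scoop on the mat, with its pan at (200,240) and handle at (190,208). The tray is at (283,237) with nuggets at its lower end, the crucible at (352,240), the jar at (127,201), the dropper at (243,133) and the flask at (443,254). The scene view agrees with this.

```bash
python3 - <<'E'
from h import *
z=np.load('top0.npz'); im,W,d=z['im'],z['W'],z['d']
hsv=cv2.cvtColor(im,cv2.COLOR_BGR2HSV)
H,S,V=[hsv[...,i].astype(int) for i in range(3)]
def roi(u0,u1,v0,v1):
    r=np.zeros(H.shape,bool); r[v0:v1,u0:u1]=1; return r&(d>0)
def rep(n,mk,zr=None):
    if zr: mk=mk&(W[...,2]>zr[0])&(W[...,2]<zr[1])
    P=W[mk]; c,s,a=cv2.minAreaRect((P[:,:2]*1000).astype(np.float32))
    print(n,len(P),'rect mm',np.round(c,1),np.round(s,1),round(a,1),'mean',P.mean(0).round(4),'z%',np.percentile(P[:,2],[5,50,95]).round(4))
    return P
red=((H<8)|(H>172))&(S>120)
P=rep('handle',red&roi(175,210,185,235),(0.06,0.11))
q=P[:,:2]-P[:,:2].mean(0); print('handle axis',np.degrees(np.arctan2(*np.linalg.svd(q,full_matrices=0)[2][0][::-1])))
P=rep('pan',(S<50)&roi(180,225,222,262),(-.01,.045))
rep('matpan rim',roi(180,225,222,262)&(S<50),(0.02,0.045))
rep('mat',roi(176,230,196,272)&(H>8)&(H<25)&(W[...,2]>0.0015),(0.001,0.006))
rep('tray',(S<60)&roi(258,307,200,275),(0.028,0.05))
rep('trayall',(S<60)&roi(258,307,200,275),(-.01,0.05))
rep('pot rim',(S<60)&roi(328,378,215,266),(0.06,0.08))
rep('pot in',(S<60)&roi(328,378,215,266),(0.015,0.04))
rep('brick',(red|(S>120))&roi(320,385,210,272),(0.012,0.03))
nug=(H>12)&(H<35)&(S>90)&(V>90)&roi(268,300,235,268)
n,l,st,ce=cv2.connectedComponentsWithStats(nug.astype(np.uint8))
for i in range(1,n):
    if st[i,4]>5: print('nug',st[i,4],ce[i].round(1),W[l==i].mean(0).round(4))
for n,r in (('jar',(110,148,185,218)),('dropper',(234,252,124,144)),('flask',(420,470,238,270))):
    rep(n,roi(*r),(0.03,0.3))
# scene cross-check
z=np.load('scene0.npz'); im,W,d=z['im'],z['W'],z['d']
hsv=cv2.cvtColor(im,cv2.COLOR_BGR2HSV); H,S,V=[hsv[...,i].astype(int) for i in range(3)]
red=((H<8)|(H>172))&(S>120)
P=rep('S handle',red&roi(300,340,155,180),(0.05,0.11))
q=P[:,:2]-P[:,:2].mean(0); print('axis',np.degrees(np.arctan2(*np.linalg.svd(q,full_matrices=0)[2][0][::-1])))
rep('S rim',(S<60)&roi(155,225,220,275),(0.064,0.08))
rep('S tray',(S<70)&roi(205,285,185,240),(0.034,0.045))
rep('S table',roi(280,340,220,250),(-.02,.02))
E
python3 -c "
import cv2
im=cv2.imread('pics/top0.png')[185:275,170:390]
cv2.imwrite('pics/top0c.png',cv2.resize(im,None,fx=3.6,fy=3.6,interpolation=cv2.INTER_CUBIC))"
```

```text
handle 168 rect mm [563.8 260.1] [83.6 16.6] 13.3 mean [0.5638 0.2595 0.0893] z% [0.082  0.0895 0.096 ]
handle axis -166.4377404046393
pan 530 rect mm [478.  242.3] [75.7 69.8] 13.8 mean [0.4781 0.2414 0.0094] z% [-0.0002  0.0071  0.0319]
matpan rim 64 rect mm [486.7 241.2] [59.2 63.9] 13.4 mean [0.4978 0.241  0.0305] z% [0.0217 0.0294 0.0423]
mat 1393 rect mm [496.4 234.2] [163.6 232.3] 89.7 mean [0.495  0.2303 0.0037] z% [0.0018 0.0036 0.0058]
tray 674 rect mm [479.1 -11.8] [192.3  98. ] 0.4 mean [ 0.4799 -0.0116  0.039 ] z% [0.0323 0.039  0.0452]
trayall 1906 rect mm [481.6 -12.1] [197.9 101.6] 0.6 mean [ 0.4852 -0.0114  0.0168] z% [-0.0012  0.0074  0.0434]
pot rim 253 rect mm [ 466.2 -219. ] [110.3 111.6] 24.8 mean [ 0.4661 -0.2209  0.07  ] z% [0.0627 0.0702 0.0761]
pot in 836 rect mm [ 467.8 -221.4] [98.3 94.2] 21.5 mean [ 0.4678 -0.2224  0.0298] z% [0.0233 0.0297 0.0367]
brick 892 rect mm [ 467.4 -220.1] [140.5 141.5] 6.0 mean [ 0.4633 -0.2118  0.0212] z% [0.0157 0.0211 0.027 ]
nug 20 [283.  244.6] [ 0.4569 -0.0125  0.0147]
nug 22 [290.5 245.1] [ 0.4551 -0.0352  0.0143]
nug 22 
[... 296 characters left out ...]
 z% [0.0426 0.0838 0.091 ]
dropper 117 rect mm [798.2 106.6] [33.3 33.7] 32.9 mean [0.7946 0.1057 0.0558] z% [0.0349 0.0526 0.0794]
flask 748 rect mm [ 417.6 -479.5] [70.2 65.2] 2.2 mean [ 0.416  -0.4686  0.1387] z% [0.0477 0.142  0.2126]
S handle 168 rect mm [566.8 258.8] [80.  21.3] 17.9 mean [0.568  0.2562 0.0839] z% [0.0736 0.0854 0.091 ]
axis 13.537416364592406
S rim 299 rect mm [ 470.1 -220.7] [111.3 112.7] 44.0 mean [ 0.4719 -0.2235  0.0687] z% [0.0649 0.069  0.0718]
S tray 534 rect mm [480.9 -11.7] [195.1 100.2] 0.7 mean [ 0.4866 -0.0136  0.0377] z% [0.0349 0.0377 0.0401]
S table 1793 rect mm [675.   71.7] [186.4 123. ] 42.4 mean [ 0.6734  0.0679 -0.    ] z% [-0.0026  0.      0.0025]
```

View pics/top0c.png

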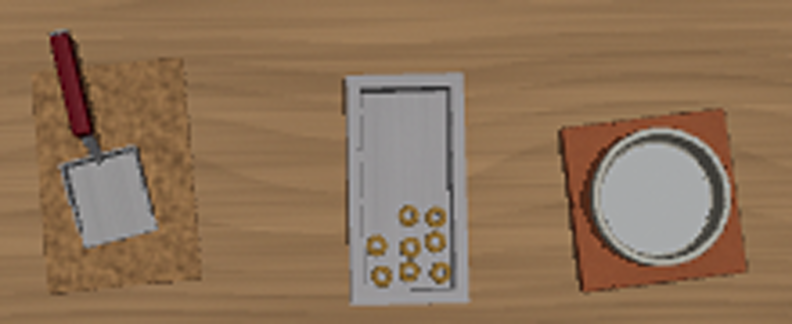

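```bash
cat >> h.py <<'E'
import sys, json
from scipy.spatial.transform import Rotation as Ro
def scoopR(yaw,tilt): # tilt>0 = nose down ; columns scoop axes
    return Ro.from_euler('ZY',[yaw,-tilt],degrees=True).as_matrix()
def toolR(Rs): return Rs@np.diag([1,-1,-1.])
def plan(R,p,n):
    s=ctrl.state(); R0=np.array(s['tool_rot']); p0=np.array(s['position'])
    rv=Ro.from_matrix(R0.T@R).as_rotvec(degrees=True); dp=np.array(p)-p0
    print('from',p0.round(4),'to',np.round(p,4),'mm/row',1e3*np.linalg.norm(dp)/n,'deg/row',np.linalg.norm(rv)/n)
    for i in range(n):
        Ri=R0@Ro.from_rotvec(rv*i/n,degrees=True).as_matrix()
        print((Ri.T@dp/n/.5).round(4).tolist(),(rv/n/45).round(3).tolist())
E
python3 -m pendant '[{"offset":[0.03,-0.03,0],"angular":[0,0,0.103],"jaw":1},{"offset":[0.07,-0.0775,0],"angular":[0,0,0],"jaw":1},{"offset":[0.07,-0.0775,0],"angular":[0,0,0],"jaw":1},{"offset":[0.07,-0.0775,0],"angular":[0,0,0],"jaw":1},{"offset":[0.07,-0.0775,0],"angular":[0,0,0],"jaw":1}]'
python3 -m pendant '[{"offset":[0.07,-0.0775,0],"angular":[0,0,0],"jaw":1},{"offset":[0.07,-0.0775,0],"angular":[0,0,0],"jaw":1},{"offset":[0.07,-0.0775,0],"angular":[0,0,0],"jaw":1},{"offset":[0.07,-0.0775,0],"angular":[0,0,0],"jaw":1},{"offset":[0.07,-0.0775,0],"angular":[0,0,0],"jaw":1}]'
python3 -m pendant '[{"offset":[0.07,-0.0775,0],"angular":[0,0,0],"jaw":1},{"offset":[0.07,-0.0775,0],"angular":[0,0,0],"jaw":1},{"offset":[0.07,-0.0775,0],"angular":[0,0,0],"jaw":1},{"offset":[0.07,-0.0775,0],"angular":[0,0,0],"jaw":1},{"offset":[0,0,0],"angular":[0,0,0],"jaw":1}]'
python3 -c "
from h import *
plan(toolR(scoopR(13.4,0)),[.5558,.2575,.14],4)"
```

```text
clock: 0.72
position: [0.265, -0.2717, 0.2052]
tool_rot: [[0.973, 0.231, -0.0], [0.231, -0.973, 0.0], [0.0, -0.0, -1.0]]
wrist_force: [1.2, 0.4, 0.3]
width: 1.004
grasp_force: 0.0
clock: 1.35
position: [0.3905, -0.0425, 0.2053]
tool_rot: [[0.973, 0.232, 0.0], [0.232, -0.973, -0.0], [0.0, 0.0, -1.0]]
wrist_force: [0.3, -2.1, 0.1]
width: 0.996
grasp_force: 0.0
clock: 1.98
position: [0.4937, 0.1305, 0.2043]
tool_rot: [[0.968, 0.251, -0.004], [0.251, -0.968, 0.009], [-0.001, -0.01, -1.0]]
wrist_force: [-1.0, -0.0, 0.1]
width: 1.004
grasp_force: 0.0
from [0.4937 0.1305 0.2043] to [0.5558 0.2575 0.14  ] mm/row 38.81730063447728 deg/row 0.31072165057615303
[0.046, -0.0534, 0.0326] [-0.003, 0.0, 0.006]
[0.0457, -0.0537, 0.0325] [-0.003, 0.0, 0.006]
[0.0455, -0.054, 0.0324] [-0.003, 0.0, 0.006]
[0.0452, -0.0543, 0.0322] [-0.003, 0.0, 0.006]
```

```bash
python3 -m pendant '[{"offset":[0.046,-0.0535,0.02],"angular":[0,0,0],"jaw":1},{"offset":[0.046,-0.0535,0.02],"angular":[0,0,0],"jaw":1},{"offset":[0.046,-0.0535,0.02],"angular":[0,0,0],"jaw":1},{"offset":[0.046,-0.0535,0.02],"angular":[0,0,0],"jaw":1},{"offset":[0,0,0],"angular":[0,0,0],"jaw":1}]' >/dev/null
python3 -m pendant '[{"offset":[0,0,0],"angular":[0,0,0],"jaw":1},{"offset":[0,0,0],"angular":[0,0,0],"jaw":1}]'
python3 -c "
from h import *
plan(toolR(scoopR(13.4,0)),[.5558,.2575,.059],4)"
```

```text
clock: 2.85
position: [0.5654, 0.2104, 0.1687]
tool_rot: [[0.947, 0.322, -0.016], [0.323, -0.945, 0.048], [-0.0, -0.051, -0.999]]
wrist_force: [-0.2, -0.1, 0.3]
width: 1.003
grasp_force: 0.0
from [0.5654 0.2104 0.1687] to [0.5558 0.2575 0.059 ] mm/row 29.932758590220033 deg/row 1.5378383864085492
[0.003, -0.021, 0.056] [-0.016, 0.001, 0.03]
[0.0025, -0.0218, 0.0557] [-0.016, 0.001, 0.03]
[0.0019, -0.0226, 0.0554] [-0.016, 0.001, 0.03]
[0.0014, -0.0233, 0.0551] [-0.016, 0.001, 0.03]
```

```bash
python3 -c "
from h import *
s=ctrl.state(); print(s['joint_pos'].round(2),s['qvel'].round(2),s['position'],Ro.from_matrix(s['tool_rot']).as_matrix().round(3).tolist())"
```

```text
[ 18.77  25.08  10.58  75.51   2.91 179.94] [0.07 0.11 0.14 0.   0.15 0.01] [0.5654325  0.21040709 0.16865853] [[0.947, 0.322, -0.016], [0.323, -0.945, 0.048], [-0.0, -0.051, -0.999]]
```

Joint 6 has hit its limit, so I'll take the half-turned grasp instead.

```bash
R='{"offset":[0,0,0],"angular":[0,0,-0.22],"jaw":1}'
python3 -m pendant '[{"offset":[0,0,0],"angular":[0,0,-0.22],"jaw":1},{"offset":[0,0,0],"angular":[0,0,-0.22],"jaw":1},{"offset":[0,0,0],"angular":[0,0,-0.22],"jaw":1},{"offset":[0,0,0],"angular":[0,0,-0.22],"jaw":1},{"offset":[0,0,0],"angular":[0,0,-0.22],"jaw":1}]' >/dev/null
python3 -m pendant '[{"offset":[0,0,0],"angular":[0,0,-0.22],"jaw":1},{"offset":[0,0,0],"angular":[0,0,-0.22],"jaw":1},{"offset":[0,0,0],"angular":[0,0,-0.22],"jaw":1},{"offset":[0,0,0],"angular":[0,0,-0.22],"jaw":1},{"offset":[0,0,0],"angular":[0,0,-0.22],"jaw":1}]' >/dev/null
python3 -m pendant '[{"offset":[0,0,0],"angular":[0,0,-0.22],"jaw":1},{"offset":[0,0,0],"angular":[0,0,-0.22],"jaw":1},{"offset":[0,0,0],"angular":[0,0,-0.22],"jaw":1},{"offset":[0,0,0],"angular":[0,0,-0.22],"jaw":1},{"offset":[0,0,0],"angular":[0,0,-0.22],"jaw":1}]' >/dev/null
python3 -m pendant '[{"offset":[0,0,0],"angular":[0,0,-0.22],"jaw":1},{"offset":[0,0,0],"angular":[0,0,-0.22],"jaw":1},{"offset":[0,0,0],"angular":[0,0,0],"jaw":1},{"offset":[0,0,0],"angular":[0,0,0],"jaw":1}]'
sed -i 's/^def toolR.*/def toolR(Rs): return Rs@np.diag([-1,1,-1.])/' h.py
python3 -c "
from h import *
print(ctrl.state()['joint_pos'].round(1))
plan(toolR(scoopR(13.4,0)),[.5558,.2575,.12],3)"
```

```text
clock: 5.22
position: [0.5656, 0.2109, 0.1684]
tool_rot: [[-0.993, -0.12, -0.017], [-0.121, 0.992, 0.048], [0.011, 0.05, -0.999]]
wrist_force: [0.3, 0.6, 0.1]
width: 0.996
grasp_force: 0.0
[18.8 25.1 10.6 75.5  2.9 11.9]
from [0.5656 0.2109 0.1684] to [0.5558 0.2575 0.12  ] mm/row 22.62991181542841 deg/row 2.3672058768554827
[0.0024, 0.03, 0.0338] [0.021, -0.003, -0.048]
[0.0014, 0.0306, 0.0333] [0.021, -0.003, -0.048]
[0.0003, 0.0312, 0.0328] [0.021, -0.003, -0.048]
```

```bash

python3 -m pendant '[{"offset":[0.0024,0.03,0.034],"angular":[0.021,-0.003,-0.048],"jaw":1},{"offset":[0.0014,0.0306,0.033],"angular":[0.021,-0.003,-0.048],"jaw":1},{"offset":[0,0.031,0.033],"angular":[0.021,-0.003,-0.048],"jaw":1},{"offset":[0,0,0],"angular":[0,0,0],"jaw":1},{"offset":[0,0,0],"angular":[0,0,0],"jaw":1}]'
python3 -c "
from h import *
print(ctrl.state()['joint_pos'].round(1))
plan(toolR(scoopR(13.4,0)),[.5558,.2575,.059],3)"
```

```text
clock: 5.85
position: [0.5557, 0.2578, 0.1196]
tool_rot: [[-0.972, -0.236, -0.001], [-0.236, 0.972, 0.001], [0.001, 0.001, -1.0]]
wrist_force: [0.6, -1.4, 0.1]
width: 1.003
grasp_force: 0.0
[24.9 27.1  6.7 69.6  0.1 11.2]
from [0.5557 0.2578 0.1196] to [0.5558 0.2575 0.059 ] mm/row 20.210656849400262 deg/row 0.09214403007313741
[-0.0, -0.0003, 0.0404] [0.0, -0.0, 0.002]
[-0.0, -0.0002, 0.0404] [0.0, -0.0, 0.002]
[0.0, -0.0002, 0.0404] [0.0, -0.0, 0.002]
```

```bash

python3 -m pendant '[{"offset":[0,0,0.04],"angular":[0,0,0],"jaw":1},{"offset":[0,0,0.04],"angular":[0,0,0],"jaw":1},{"offset":[0,0,0.041],"angular":[0,0,0],"jaw":1},{"offset":[0,0,0],"angular":[0,0,0],"jaw":1},{"offset":[0,0,0],"angular":[0,0,0],"jaw":-1}]'
python3 -m pendant '[{"offset":[0,0,0],"angular":[0,0,0],"jaw":-1},{"offset":[0,0,0],"angular":[0,0,0],"jaw":-1},{"offset":[0,0,0],"angular":[0,0,0],"jaw":-1},{"offset":[0,0,0],"angular":[0,0,0],"jaw":-1},{"offset":[0,0,0],"angular":[0,0,0],"jaw":-1}]'
python3 - <<'E'
from h import *
im,d,m=grab('scene'); W=pts(d,m)
cv2.imwrite('pics/grip.png',cv2.resize(im[120:220,230:400],None,fx=4,fy=4))
E
```

```text
clock: 6.48
position: [0.5564, 0.2576, 0.0603]
tool_rot: [[-0.972, -0.236, 0.0], [-0.236, 0.972, 0.001], [-0.0, 0.001, -1.0]]
wrist_force: [0.4, 0.3, 1.0]
width: 0.815
grasp_force: 0.0
clock: 7.1
position: [0.5559, 0.2578, 0.0594]
tool_rot: [[-0.972, -0.236, -0.001], [-0.236, 0.972, 0.001], [0.0, 0.001, -1.0]]
wrist_force: [0.5, 0.6, 2.0]
width: 0.148
grasp_force: 58.6
```

View pics/grip.png

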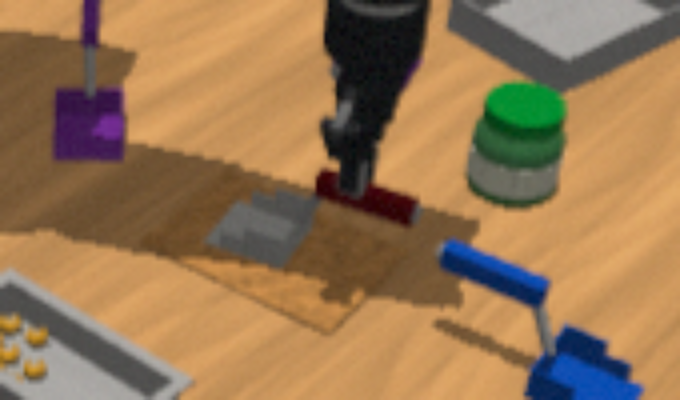

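The scoop's handle is held in the fingers with the pan flat on the mat. Next I lift it and go over the tray.

```bash
cat >> h.py <<'E'
def sp(o,yaw,tilt,n):
    Rs=scoopR(yaw,tilt); plan(toolR(Rs),np.array(o)+Rs@[.081,0,.0564],n)
def line(x,z): return [x,-0.0112+(x-.48)*.0087,z]
E
python3 -m pendant '[{"offset":[0,0,-0.03],"angular":[0,0,0],"jaw":-1},{"offset":[0,0,-0.05],"angular":[0,0,0],"jaw":-1},{"offset":[0,0,-0.05],"angular":[0,0,0],"jaw":-1},{"offset":[0,0,-0.04],"angular":[0,0,0],"jaw":-1},{"offset":[0,0,0],"angular":[0,0,0],"jaw":-1}]'
python3 -c "
from h import *
sp(line(.517,.088),.5,0,7)"
```

```text
clock: 7.78
position: [0.5567, 0.2579, 0.1461]
tool_rot: [[-0.972, -0.236, 0.002], [-0.236, 0.972, 0.002], [-0.002, 0.001, -1.0]]
wrist_force: [-0.1, 0.6, -1.7]
width: 0.156
grasp_force: 58.6
from [0.5567 0.2579 0.1461] to [ 0.598  -0.0102  0.1444] mm/row 38.7518463089257 deg/row 1.8789767492078333
[0.0066, -0.0772, 0.0004] [0.0, 0.0, 0.042]
[0.0041, -0.0774, 0.0004] [0.0, 0.0, 0.042]
[0.0015, -0.0775, 0.0004] [0.0, 0.0, 0.042]
[-0.001, -0.0775, 0.0004] [0.0, 0.0, 0.042]
[-0.0035, -0.0774, 0.0004] [0.0, 0.0, 0.042]
[-0.0061, -0.0773, 0.0004] [0.0, 0.0, 0.042]
[-0.0086, -0.077, 0.0005] [0.0, 0.0, 0.042]
```

```bash

python3 -m pendant '[{"offset":[0.0066,-0.0772,0],"angular":[0,0,0.042],"jaw":-1},{"offset":[0.004,-0.0774,0],"angular":[0,0,0.042],"jaw":-1},{"offset":[0.0015,-0.0775,0],"angular":[0,0,0.042],"jaw":-1},{"offset":[-0.001,-0.0775,0],"angular":[0,0,0.042],"jaw":-1},{"offset":[-0.0035,-0.0774,0],"angular":[0,0,0.042],"jaw":-1}]' >/dev/null
python3 -m pendant '[{"offset":[-0.006,-0.0773,0],"angular":[0,0,0.042],"jaw":-1},{"offset":[-0.0086,-0.077,0],"angular":[0,0,0.042],"jaw":-1},{"offset":[0,0,0],"angular":[0,0,0],"jaw":-1},{"offset":[0,0,0],"angular":[0,0,0],"jaw":-1}]'
python3 - <<'E'
from h import *
im,d,m=grab('top'); W=pts(d,m)
cv2.imwrite('pics/over.png',cv2.resize(im[180:280,230:330],None,fx=5,fy=5))
im,d,m=grab('scene')
cv2.imwrite('pics/overs.png',cv2.resize(im[120:260,160:340],None,fx=3,fy=3))
sp(line(.517,.003),.5,0,4)
E
```

```text
clock: 8.9
position: [0.5965, -0.0104, 0.1433]
tool_rot: [[-1.0, -0.007, -0.002], [-0.007, 1.0, 0.001], [0.002, 0.001, -1.0]]
wrist_force: [-0.3, 0.8, -0.6]
width: 0.157
grasp_force: 58.7
from [ 0.5967 -0.0097  0.1436] to [ 0.598  -0.0102  0.0594] mm/row 21.056469127154514 deg/row 0.025310462478123345
[-0.0007, -0.0003, 0.0421] [0.0, -0.0, -0.0]
[-0.0007, -0.0003, 0.0421] [0.0, -0.0, -0.0]
[-0.0007, -0.0002, 0.0421] [0.0, -0.0, -0.0]
[-0.0007, -0.0002, 0.0421] [0.0, -0.0, -0.0]
```

View pics/overs.png

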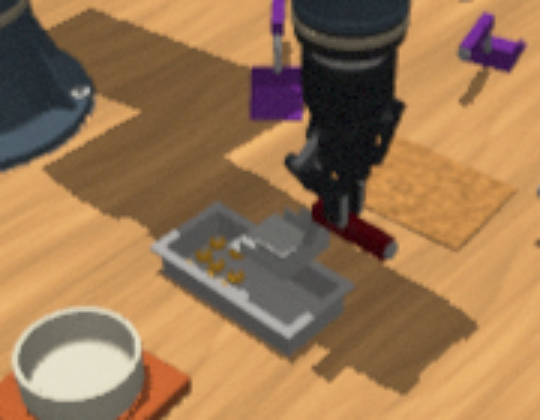

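The scoop hangs level over the tray's empty half, pan around (285,230). I'll measure the pan before lowering.

```bash
python3 - <<'E'
from h import *
for n in ('scene','top'):
    im,d,m=grab(n); W=pts(d,m)
    k=(d>0)&(W[...,2]>.075)&(W[...,2]<.13)&(W[...,0]>.45)&(W[...,0]<.56)&(abs(W[...,1])<.06)
    P=W[k]
    if len(P)>20: print(n,len(P),np.percentile(P,[2,50,98],axis=0).round(4).tolist(),cv2.minAreaRect((P[:,:2]*1e3).astype(np.float32)))
    f=k&(W[...,2]<.1); P=W[f]
    if len(P)>20: print('floor',len(P),np.percentile(P,[2,50,98],axis=0).round(4).tolist(),np.linalg.lstsq(np.c_[P[:,:2],np.ones(len(P))],P[:,2],rcond=None)[0].round(4))
E
```

```text
scene 446 [[0.4847, -0.0432, 0.0852], [0.5252, -0.0115, 0.0926], [0.5567, 0.0212, 0.117]] ((521.38525390625, -11.004169464111328), (76.87640380859375, 67.44031524658203), 0.8800297379493713)
floor 292 [[0.4843, -0.0429, 0.085], [0.5151, -0.0064, 0.0887], [0.5561, 0.0209, 0.0991]] [ 0.0748 -0.0112  0.0511]
```

```bash
sed -i 's/Rs@\[.081,/Rs@[.0785,/' h.py
python3 -m pendant '[{"offset":[0,-0.001,0.042],"angular":[0,0,0],"jaw":-1},{"offset":[0,0,0.042],"angular":[0,0,0],"jaw":-1},{"offset":[0,0,0.042],"angular":[0,0,0],"jaw":-1},{"offset":[0,0,0.034],"angular":[0,0,0],"jaw":-1},{"offset":[0,0,0],"angular":[0,0,0],"jaw":-1}]'
python3 -m pendant '[{"offset":[0,0,0.004],"angular":[0,0,0],"jaw":-1},{"offset":[0,0,0.004],"angular":[0,0,0],"jaw":-1},{"offset":[0,0,0],"angular":[0,0,0],"jaw":-1},{"offset":[0,0,0],"angular":[0,0,0],"jaw":-1}]'
python3 -c "
from h import *
sp(line(.431,.003),.5,2,8)"
```

```text
clock: 9.72
position: [0.5959, -0.0104, 0.0629]
tool_rot: [[-1.0, -0.008, -0.003], [-0.008, 1.0, 0.001], [0.003, 0.001, -1.0]]
wrist_force: [-0.6, 0.6, -0.8]
width: 0.151
grasp_force: 58.7
clock: 10.22
position: [0.5971, -0.011, 0.0602]
tool_rot: [[-1.0, -0.007, -0.001], [-0.007, 1.0, 0.001], [0.0, 0.001, -1.0]]
wrist_force: [1.0, 0.1, -1.2]
width: 0.152
grasp_force: 58.8
from [ 0.5971 -0.011   0.0602] to [ 0.5075 -0.011   0.0621] mm/row 11.202808046426318 deg/row 0.25380281448953174
[0.0224, 0.0002, -0.0005] [0.0, -0.006, -0.0]
[0.0224, 0.0002, -0.0006] [0.0, -0.006, -0.0]
[0.0224, 0.0002, -0.0007] [0.0, -0.006, -0.0]
[0.0224, 0.0002, -0.0008] [0.0, -0.006, -0.0]
[0.0224, 0.0002, -0.0009] [0.0, -0.006, -0.0]
[0.0224, 0.0002, -0.001] [0.0, -0.006, -0.0]
[0.0224, 0.0002, -0.0011] [0.0, -0.006, -0.0]
[0.0224, 0.0002, -0.0012] [0.0, -0.006, -0.0]
```

```bash

python3 -m pendant '[{"offset":[0,0,-0.002],"angular":[0,-0.022,0],"jaw":-1},{"offset":[0,0,-0.002],"angular":[0,-0.022,0],"jaw":-1},{"offset":[0,0,0],"angular":[0,0,0],"jaw":-1},{"offset":[0,0,0],"angular":[0,0,0],"jaw":-1}]'
python3 -m pendant '[{"offset":[0,0,0.002],"angular":[0,0,0],"jaw":-1},{"offset":[0,0,0.0],"angular":[0,0,0],"jaw":-1}]'
python3 -m pendant '[{"offset":[0,0,0.002],"angular":[0,0,0],"jaw":-1},{"offset":[0,0,0.0],"angular":[0,0,0],"jaw":-1}]'
```

```text
clock: 10.72
position: [0.5968, -0.011, 0.0621]
tool_rot: [[-0.999, -0.007, 0.034], [-0.007, 1.0, 0.001], [-0.034, 0.001, -0.999]]
wrist_force: [-0.8, -0.1, -0.8]
width: 0.152
grasp_force: 58.8
clock: 10.98
position: [0.5973, -0.011, 0.061]
tool_rot: [[-0.999, -0.007, 0.034], [-0.007, 1.0, 0.001], [-0.034, 0.001, -0.999]]
wrist_force: [1.6, 1.0, 1.1]
width: 0.154
grasp_force: 59.1
clock: 11.22
position: [0.5971, -0.011, 0.06]
tool_rot: [[-0.999, -0.007, 0.034], [-0.007, 1.0, 0.001], [-0.034, 0.001, -0.999]]
wrist_force: [2.4, 0.6, 1.2]
width: 0.153
grasp_force: 59.1
```

```bash

python3 -m pendant '[{"offset":[0.02,0,-0.0007],"angular":[0,0,0],"jaw":-1},{"offset":[0.02,0,-0.0007],"angular":[0,0,0],"jaw":-1},{"offset":[0.016,0,-0.0005],"angular":[0,0,0],"jaw":-1},{"offset":[0.016,0,-0.0005],"angular":[0,0,0],"jaw":-1},{"offset":[0.016,0,-0.0005],"angular":[0,0,0],"jaw":-1}]'
python3 -m pendant '[{"offset":[0.016,0,-0.0005],"angular":[0,0,0],"jaw":-1},{"offset":[0.016,0,-0.0005],"angular":[0,0,0],"jaw":-1},{"offset":[0.01,0,-0.0003],"angular":[0,0,0],"jaw":-1},{"offset":[0.01,0,-0.0003],"angular":[0,0,0],"jaw":-1},{"offset":[0,0,0],"angular":[0,0,0],"jaw":-1}]'
python3 - <<'E'
from h import *
im,d,m=grab('scene')
cv2.imwrite('pics/push1.png',cv2.resize(im[170:250,190:300],None,fx=6,fy=6,interpolation=cv2.INTER_CUBIC))
E
```

```text
clock: 11.85
position: [0.5527, -0.0113, 0.0602]
tool_rot: [[-0.999, -0.007, 0.034], [-0.007, 1.0, 0.001], [-0.034, 0.001, -0.999]]
wrist_force: [3.8, -0.2, 4.0]
width: 0.154
grasp_force: 59.3
clock: 12.48
position: [0.5277, -0.0115, 0.0605]
tool_rot: [[-0.999, -0.007, 0.036], [-0.007, 1.0, 0.001], [-0.036, 0.001, -0.999]]
wrist_force: [7.7, 0.0, 5.7]
width: 0.154
grasp_force: 59.7
```

View pics/push1.png

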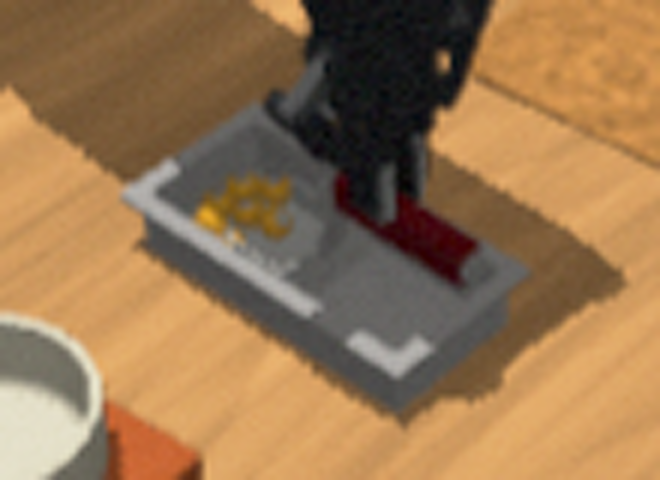

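The nuggets are bunching in the pan's front, around (245,205) in the crop. I'll keep pushing gently to the end wall.

```bash

python3 -m pendant '[{"offset":[0.006,0,-0.0002],"angular":[0,0,0],"jaw":-1},{"offset":[0.006,0,-0.0002],"angular":[0,0,0],"jaw":-1},{"offset":[0.006,0,-0.0002],"angular":[0,0,0],"jaw":-1},{"offset":[0,0,0],"angular":[0,0,0],"jaw":-1}]'
python3 -m pendant '[{"offset":[0.006,0,-0.0002],"angular":[0,0,0],"jaw":-1},{"offset":[0.006,0,-0.0002],"angular":[0,0,0],"jaw":-1},{"offset":[0,0,0],"angular":[0,0,0],"jaw":-1}]'
```

```text
clock: 13.02
position: [0.5229, -0.0115, 0.0626]
tool_rot: [[-0.999, -0.007, 0.044], [-0.007, 1.0, 0.001], [-0.044, 0.001, -0.999]]
wrist_force: [22.0, 1.8, 16.2]
width: 0.157
grasp_force: 60.9
clock: 13.4
position: [0.5208, -0.0115, 0.0648]
tool_rot: [[-0.999, -0.008, 0.051], [-0.007, 1.0, 0.001], [-0.051, 0.001, -0.999]]
wrist_force: [35.1, 2.3, 26.5]
width: 0.152
grasp_force: 62.2
```

```bash

python3 - <<'E'
from h import *
im,d,m=grab('scene')
cv2.imwrite('pics/push2.png',cv2.resize(im[175:245,190:270],None,fx=8,fy=8,interpolation=cv2.INTER_CUBIC))
W=pts(d,m)
hsv=cv2.cvtColor(im,cv2.COLOR_BGR2HSV);H,S,V=[hsv[...,i].astype(int) for i in range(3)]
k=(H>12)&(H<35)&(S>110)&(V>70)&(W[...,0]>.39)&(W[...,0]<.5)&(abs(W[...,1]+.012)<.045)&(d>0)
print(k.sum(),np.percentile(W[k],[2,25,50,75,98],axis=0).round(3).tolist())
E
```

```text
141 [[0.396, -0.056, -0.002], [0.412, -0.051, 0.008], [0.424, -0.015, 0.016], [0.442, -0.002, 0.019], [0.492, 0.014, 0.364]]
```

View pics/push2.png

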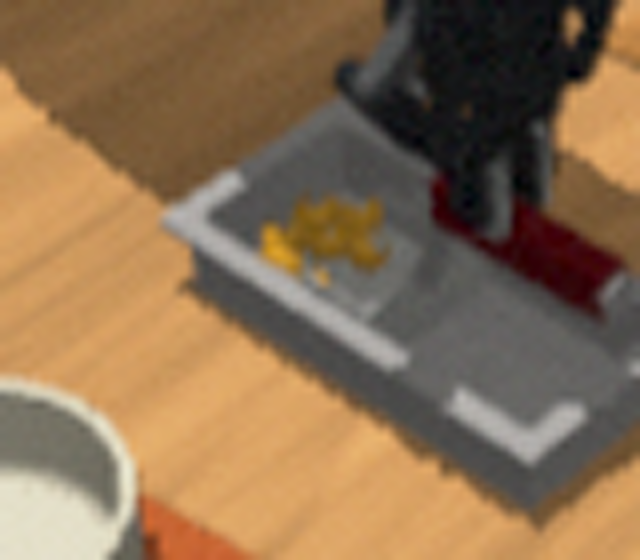

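```bash

python3 -m pendant '[{"offset":[-0.006,0,-0.003],"angular":[0,0,0],"jaw":-1},{"offset":[-0.006,0,-0.003],"angular":[0,0,0],"jaw":-1},{"offset":[0,0,0],"angular":[0,0,0],"jaw":-1}]'
python3 - <<'E'
from h import *
s=ctrl.state(); R=np.array(s['tool_rot'])@np.diag([-1,1,-1.]); o=s['position']-R@[.0785,0,.0564]
piv=np.array([.036,0,0]); pw=o+R@piv; print('origin',o.round(4),'rear',pw.round(4))
for t,dz,n in ((-14,.008,5),(-22,.045,5)):
    R2=scoopR(.4,t); o2=pw+[0,0,dz]-R2@piv; print(t,dz); plan(toolR(R2),o2+R2@[.0785,0,.0564],n)
E
```

```text
clock: 13.82
position: [0.5209, -0.0115, 0.0647]
tool_rot: [[-0.999, -0.007, 0.04], [-0.007, 1.0, 0.001], [-0.04, 0.001, -0.999]]
wrist_force: [15.7, 1.3, 11.3]
width: 0.159
grasp_force: 60.3
origin [ 0.4447 -0.012   0.0052] rear [ 0.4807 -0.0117  0.0066]
-14 0.008
from [ 0.5209 -0.0115  0.0647] to [ 0.5356 -0.0113  0.0591] mm/row 3.135943267808805 deg/row 3.253677521616498
[-0.0058, 0.0, 0.0025] [0.0, 0.072, 0.0]
[-0.0059, 0.0, 0.0021] [0.0, 0.072, 0.0]
[-0.006, 0.0, 0.0018] [0.0, 0.072, 0.0]
[-0.0061, 0.0, 0.0015] [0.0, 0.072, 0.0]
[-0.0062, 0.0, 0.0011] [0.0, 0.072, 0.0]
-22 0.045
from [ 0.5209 -0.0115  0.0647] to [ 0.5412 -0.0113  0.088 ] mm/row 6.1855813419666195 deg/row 4.853671773437614
[-0.0085, 0.0, -0.009] [0.0, 0.108, 0.0]
[-0.0077, 0.0, -0.0097] [0.0, 0.108, 0.0]
[-0.0068, 0.0, -0.0103] [0.0, 0.108, 0.0]
[-0.0059, 0.0, -0.0108] [0.0, 0.108, 0.0]
[-0.005, 0.0, -0.0113] [0.0, 0.108, 0.0]
```

```bash

python3 -m pendant '[{"offset":[-0.0058,0,0.001],"angular":[0,0.072,0],"jaw":-1},{"offset":[-0.0059,0,0.001],"angular":[0,0.072,0],"jaw":-1},{"offset":[-0.006,0,0.001],"angular":[0,0.072,0],"jaw":-1},{"offset":[-0.006,0,0],"angular":[0,0.072,0],"jaw":-1},{"offset":[-0.006,0,0],"angular":[0,0.072,0],"jaw":-1}]'
python3 -m pendant '[{"offset":[-0.004,0,-0.018],"angular":[0,0.06,0],"jaw":-1},{"offset":[-0.004,0,-0.018],"angular":[0,0.06,0],"jaw":-1},{"offset":[-0.004,0,-0.018],"angular":[0,0.06,0],"jaw":-1},{"offset":[0,0,-0.018],"angular":[0,0.04,0],"jaw":-1},{"offset":[0,0,0],"angular":[0,0,0],"jaw":-1}]'
python3 - <<'E'
from h import *
s=ctrl.state(); R=np.array(s['tool_rot'])@np.diag([-1,1,-1.]); o=s['position']-R@[.0785,0,.0564]
print('origin',o.round(4),'tilt',np.degrees(np.arcsin(R[2,0])))
im,d,m=grab('scene')
cv2.imwrite('pics/lift1.png',cv2.resize(im[160:250,190:310],None,fx=6,fy=6,interpolation=cv2.INTER_CUBIC))
E
```

```text
clock: 14.45
position: [0.5317, -0.0114, 0.0598]
tool_rot: [[-0.968, -0.007, -0.25], [-0.007, 1.0, -0.001], [0.25, 0.001, -0.968]]
wrist_force: [-0.8, 1.1, -2.7]
width: 0.153
grasp_force: 59.0
clock: 15.08
position: [0.5493, -0.0113, 0.0917]
tool_rot: [[-0.911, -0.007, -0.411], [-0.007, 1.0, -0.002], [0.411, 0.001, -0.911]]
wrist_force: [0.2, -0.0, -3.3]
width: 0.153
grasp_force: 59.1
origin [ 0.4545 -0.012   0.0725] tilt -24.29134831818017
```

View pics/lift1.png

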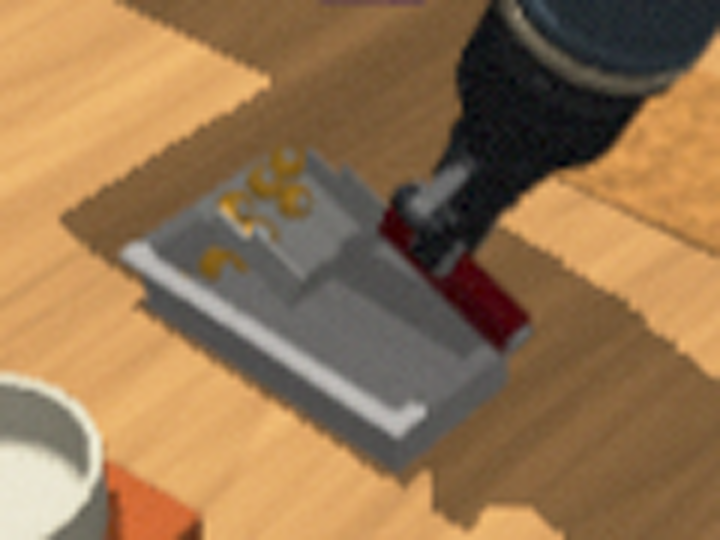

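Five or six nuggets are in the pan (upper group around (265,195)), and one or two are left in the tray near (220,262). I'll tilt back further so they slide to the rear before leaving the tray.

```bash

python3 -m pendant '[{"offset":[0,0,-0.02],"angular":[0,0.1,0],"jaw":-1},{"offset":[0,0,-0.01],"angular":[0,0.1,0],"jaw":-1},{"offset":[0,0,0],"angular":[0,0.05,0],"jaw":-1},{"offset":[0,0,0],"angular":[0,0,0],"jaw":-1},{"offset":[0,0,0],"angular":[0,0,0],"jaw":-1}]'
python3 -m pendant '[{"offset":[0,0.008,0],"angular":[0,0,0],"jaw":-1},{"offset":[0,-0.012,0],"angular":[0,0,0],"jaw":-1},{"offset":[0,0.004,0],"angular":[0,0,0],"jaw":-1},{"offset":[0,0,0],"angular":[0,0,0],"jaw":-1}]'
python3 - <<'E'
from h import *
s=ctrl.state(); R=np.array(s['tool_rot'])@np.diag([-1,1,-1.]); o=s['position']-R@[.0785,0,.0564]
print('origin',o.round(4),'tilt',np.degrees(np.arcsin(R[2,0])),s['wrist_force'])
im,d,m=grab('scene'); a=cv2.resize(im[140:250,190:310],None,fx=4,fy=4,interpolation=cv2.INTER_CUBIC)
im,d,m=grab('top'); b=cv2.resize(im[200:280,255:310],None,fx=5,fy=5.5,interpolation=cv2.INTER_CUBIC)
cv2.imwrite('pics/lift2.png',np.hstack([a,b]))
E
```

```text
clock: 15.75
position: [0.5461, -0.0112, 0.1013]
tool_rot: [[-0.823, -0.007, -0.568], [-0.006, 1.0, -0.004], [0.568, 0.0, -0.823]]
wrist_force: [-0.4, 0.7, -2.6]
width: 0.149
grasp_force: 59.8
clock: 16.25
position: [0.5467, -0.0112, 0.1002]
tool_rot: [[-0.823, -0.007, -0.568], [-0.006, 1.0, -0.004], [0.568, 0.0, -0.823]]
wrist_force: [-0.6, 1.0, -2.3]
width: 0.154
grasp_force: 59.8
origin [ 0.4501 -0.0119  0.0984] tilt -34.59637239392704 [-0.61055682  1.01577683 -2.31116689]
```

View pics/lift2.png

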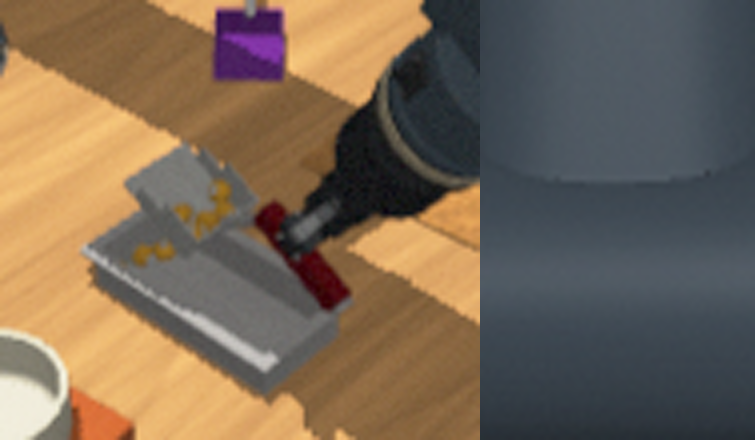

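Left half of the picture: about six nuggets rest against the pan's rear wall around (205,205), and two remain in the tray at (140,258) and (165,250). The top view is blocked by the arm. Now I carry the load to the crucible.

```bash
cat >> h.py <<'E'
def nose(p,yaw,tilt,n):
    Rs=scoopR(yaw,tilt); sp(np.array(p)-Rs@[-.036,0,0],yaw,tilt,n)
E
python3 -c "
from h import *
nose([.483,-.221,.13],0.4,-26,9)"
```

```text
from [ 0.5467 -0.0112  0.1002] to [ 0.6106 -0.2201  0.1305] mm/row 24.508106962679395 deg/row 0.9559458433822372
[-0.0076, -0.0465, -0.0134] [0.0, -0.021, 0.0]
[-0.0078, -0.0465, -0.0133] [0.0, -0.021, 0.0]
[-0.008, -0.0465, -0.0132] [0.0, -0.021, 0.0]
[-0.0082, -0.0465, -0.013] [0.0, -0.021, 0.0]
[-0.0085, -0.0465, -0.0129] [0.0, -0.021, 0.0]
[-0.0087, -0.0465, -0.0127] [0.0, -0.021, 0.0]
[-0.0089, -0.0465, -0.0126] [0.0, -0.021, 0.0]
[-0.0091, -0.0465, -0.0125] [0.0, -0.021, 0.0]
[-0.0093, -0.0465, -0.0123] [0.0, -0.021, 0.0]
```

```bash

python3 -m pendant '[{"offset":[-0.004,-0.02,-0.02],"angular":[0,0,0],"jaw":-1},{"offset":[-0.0078,-0.0465,-0.013],"angular":[0,-0.021,0],"jaw":-1},{"offset":[-0.008,-0.0465,-0.013],"angular":[0,-0.021,0],"jaw":-1},{"offset":[-0.008,-0.0465,-0.013],"angular":[0,-0.021,0],"jaw":-1},{"offset":[-0.0085,-0.0465,-0.013],"angular":[0,-0.021,0],"jaw":-1}]' >/dev/null
python3 -m pendant '[{"offset":[-0.0087,-0.0465,-0.0127],"angular":[0,-0.021,0],"jaw":-1},{"offset":[-0.009,-0.0465,-0.0126],"angular":[0,-0.021,0],"jaw":-1},{"offset":[-0.009,-0.0465,-0.0125],"angular":[0,-0.021,0],"jaw":-1},{"offset":[-0.009,-0.0465,-0.0123],"angular":[0,-0.021,0],"jaw":-1},{"offset":[0,-0.0265,0],"angular":[0,-0.021,0],"jaw":-1}]'
python3 -m pendant '[{"offset":[0,0,0],"angular":[0,0,0],"jaw":-1},{"offset":[0,0,0],"angular":[0,0,0],"jaw":-1}]' >/dev/null
python3 - <<'E'
from h import *
im,d,m=grab('scene'); W=pts(d,m)
hsv=cv2.cvtColor(im,cv2.COLOR_BGR2HSV);H,S,V=[hsv[...,i].astype(int) for i in range(3)]
s=ctrl.state(); R=np.array(s['tool_rot'])@np.diag([-1,1,-1.]); o=s['position']-R@[.0785,0,.0564]
print('origin',o.round(4),'nose',(o+R@[-.036,0,0]).round(4))
L=(W-o)@R
# pan sheet points near the underside plane in scoop frame
k=(d>0)&(abs(L[...,0])<.045)&(abs(L[...,1])<.045)&(L[...,2]>-.008)&(L[...,2]<.012)&(S<60)
print('pan in est. frame',k.sum(),np.percentile(L[k],[2,50,98],axis=0).round(4).tolist())
g=(H>12)&(H<35)&(S>110)&(V>70)&(d>0)&(np.abs(L)<.05).all(-1)
print('brass in pan',g.sum(),np.percentile(L[g],[2,50,98],axis=0).round(4).tolist())
nose([.483,-.221,.10],0.2,5,5)
E
```

```text
clock: 17.6
position: [0.5874, -0.2186, 0.1192]
tool_rot: [[-0.911, -0.009, -0.412], [-0.007, 1.0, -0.008], [0.412, -0.004, -0.911]]
wrist_force: [0.9, 0.3, -3.1]
width: 0.153
grasp_force: 59.8
origin [ 0.4925 -0.2173  0.1006] nose [ 0.4597 -0.2175  0.1154]
pan in est. frame 408 [[-0.032, -0.0319, -0.0052], [-0.0089, 0.0019, -0.0009], [0.0393, 0.0312, 0.0108]]
brass in pan 108 [[0.006, -0.0212, -0.0014], [0.0196, -0.0042, 0.0146], [0.0307, 0.029, 0.0196]]
from [ 0.5873 -0.2162  0.1195] to [ 0.5921 -0.2206  0.1662] mm/row 9.430881567000187 deg/row 5.88203480533736
[0.006, -0.0019, -0.0178] [-0.001, -0.131, 0.002]
[0.0041, -0.0019, -0.0183] [-0.001, -0.131, 0.002]
[0.0022, -0.0018, -0.0186] [-0.001, -0.131, 0.002]
[0.0003, -0.0018, -0.0188] [-0.001, -0.131, 0.002]
[-0.0017, -0.0018, -0.0187] [-0.001, -0.131, 0.002]
```

```bash

python3 -m pendant '[{"offset":[0.006,-0.002,-0.018],"angular":[0,-0.131,0],"jaw":-1},{"offset":[0.004,-0.002,-0.0183],"angular":[0,-0.131,0],"jaw":-1},{"offset":[0.0022,-0.002,-0.0186],"angular":[0,-0.131,0],"jaw":-1},{"offset":[0,-0.002,-0.0188],"angular":[0,-0.131,0],"jaw":-1},{"offset":[0,0,0],"angular":[0,0,0],"jaw":-1}]'
python3 - <<'E'
from h import *
s=ctrl.state(); R=np.array(s['tool_rot'])@np.diag([-1,1,-1.]); o=s['position']-R@[.0785,0,.0564]
print('origin',o.round(4),'nose',(o+R@[-.036,0,0]).round(4),s['joint_pos'].round(1))
nose([.483,-.221,.09],0.2,10,3)
nose([.483,-.221,.088],0.2,55,10)
E
```

```text
clock: 18.52
position: [0.5922, -0.2203, 0.1558]
tool_rot: [[-0.999, -0.01, -0.048], [-0.009, 1.0, -0.005], [0.048, -0.004, -0.999]]
wrist_force: [-0.9, -1.1, -1.8]
width: 0.151
grasp_force: 59.9
origin [ 0.5111 -0.2213  0.1032] nose [ 0.4752 -0.2217  0.1049] [-19.8  31.6  19.   79.9  -1.2 -20.3]
from [ 0.5922 -0.2203  0.1558] to [ 0.586  -0.2206  0.1654] mm/row 3.818447007294859 deg/row 4.24450723829133
[0.0045, -0.0002, -0.0062] [-0.002, -0.094, 0.003]
[0.004, -0.0002, -0.0065] [-0.002, -0.094, 0.003]
[0.0035, -0.0002, -0.0068] [-0.002, -0.094, 0.003]
from [ 0.5922 -0.2203  0.1558] to [ 0.5025 -0.2209  0.2141] mm/row 10.70154411084469 deg/row 5.772799624381337
[0.0185, 0.0, -0.0108] [-0.0, -0.128, 0.001]
[0.0173, -0.0, -0.0126] [-0.0, -0.128, 0.001]
[0.0159, -0.0, -0.0143] [-0.0, -0.128, 0.001]
[0.0144, -0.0, -0.0158] [-0.0, -0.128, 0.001]
[0.0128, -0.0, -0.0172] [-0.0, -0.128, 0.001]
[0.011, -0.0, -0.0184] [-0.0, -0.128, 0.001]
[0.0091, -0.0, -0.0194] [-0.0, -0.128, 0.001]
[0.0071, -0.0001, -0.0202] [-0.0, -0.128, 0.001]
[0.005, -0.0001, -0.0208] [-0.0, -0.128, 0.001]
[0.0029, -0.0001, -0.0212] [-0.0, -0.128, 0.001]
```

```bash

python3 -m pendant '[{"offset":[0.0045,0,-0.0062],"angular":[-0.002,-0.094,0.003],"jaw":-1},{"offset":[0.004,0,-0.0065],"angular":[-0.002,-0.094,0.003],"jaw":-1},{"offset":[0.0035,0,-0.0068],"angular":[-0.002,-0.094,0.003],"jaw":-1},{"offset":[0,0,0],"angular":[0,0,0],"jaw":-1}]'
python3 - <<'E'
from h import *
s=ctrl.state(); R=np.array(s['tool_rot'])@np.diag([-1,1,-1.]); o=s['position']-R@[.0785,0,.0564]
print('origin',o.round(4),'nose',(o+R@[-.036,0,0]).round(4),s['joint_pos'].round(1))
nose([.485,-.221,.088],0.2,33,5)
E
```

```text
clock: 19.02
position: [0.5869, -0.2207, 0.1637]
tool_rot: [[-0.985, -0.003, 0.17], [-0.002, 1.0, 0.002], [-0.17, 0.002, -0.985]]
wrist_force: [1.4, -0.4, -1.7]
width: 0.154
grasp_force: 59.9
origin [ 0.5191 -0.2208  0.0948] nose [ 0.4836 -0.2209  0.0886] [-22.7  19.    0.1  62.1   3.9 -22.6]
from [ 0.5869 -0.2207  0.1637] to [ 0.5503 -0.2208  0.1977] mm/row 9.98876656504309 deg/row 4.644098206380709
[0.0121, 0.0, -0.0159] [0.0, -0.103, -0.0]
[0.0108, 0.0, -0.0168] [0.0, -0.103, -0.0]
[0.0094, 0.0, -0.0176] [0.0, -0.103, -0.0]
[0.0079, 0.0, -0.0183] [0.0, -0.103, -0.0]
[0.0064, 0.0, -0.0189] [0.0, -0.103, -0.0]
```

```bash

python3 -m pendant '[{"offset":[0.012,0,-0.016],"angular":[0,-0.103,0],"jaw":-1},{"offset":[0.011,0,-0.017],"angular":[0,-0.103,0],"jaw":-1},{"offset":[0.0095,0,-0.0176],"angular":[0,-0.103,0],"jaw":-1},{"offset":[0.008,0,-0.0183],"angular":[0,-0.103,0],"jaw":-1},{"offset":[0.0065,0,-0.019],"angular":[0,-0.103,0],"jaw":-1}]'
python3 - <<'E'
from h import *
s=ctrl.state(); R=np.array(s['tool_rot'])@np.diag([-1,1,-1.]); o=s['position']-R@[.0785,0,.0564]
print('origin',o.round(4),'nose',(o+R@[-.036,0,0]).round(4),s['joint_pos'].round(1))
nose([.487,-.221,.09],0.2,55,5)
E
```

```text
clock: 19.65
position: [0.5514, -0.2212, 0.1979]
tool_rot: [[-0.838, -0.003, 0.545], [-0.001, 1.0, 0.004], [-0.545, 0.002, -0.838]]
wrist_force: [1.5, 0.2, -1.3]
width: 0.154
grasp_force: 60.0
origin [ 0.5163 -0.2211  0.1078] nose [ 0.4862 -0.2212  0.0882] [-31.4  -2.3 -29.8  33.6  16.7 -27.2]
from [ 0.5514 -0.2212  0.1979] to [ 0.5065 -0.2209  0.2161] mm/row 9.696242140513046 deg/row 4.391181664823533
[0.0111, 0.0002, -0.0159] [0.0, -0.098, -0.0]
[0.0098, 0.0002, -0.0167] [0.0, -0.098, -0.0]
[0.0085, 0.0002, -0.0174] [0.0, -0.098, -0.0]
[0.0071, 0.0002, -0.018] [0.0, -0.098, -0.0]
[0.0057, 0.0002, -0.0185] [0.0, -0.098, -0.0]
```

```bash

python3 -m pendant '[{"offset":[0.011,0,-0.016],"angular":[0,-0.098,0],"jaw":-1},{"offset":[0.01,0,-0.0167],"angular":[0,-0.098,0],"jaw":-1},{"offset":[0.0085,0,-0.0174],"angular":[0,-0.098,0],"jaw":-1},{"offset":[0.007,0,-0.018],"angular":[0,-0.098,0],"jaw":-1},{"offset":[0.0057,0,-0.0185],"angular":[0,-0.098,0],"jaw":-1}]' > /dev/null
python3 -m pendant '[{"offset":[0,0,0],"angular":[0,0,0],"jaw":-1},{"offset":[0,0,0],"angular":[0,0,0],"jaw":-1},{"offset":[0,0,0],"angular":[0,0,0],"jaw":-1},{"offset":[0,0,0],"angular":[0,0,0],"jaw":-1}]'
cat >> h.py <<'E'
def brass():
  for n in ('scene','top'):
    im,d,m=grab(n); W=pts(d,m)
    hsv=cv2.cvtColor(im,cv2.COLOR_BGR2HSV);H,S,V=[hsv[...,i].astype(int) for i in range(3)]
    s=ctrl.state(); R=np.array(s['tool_rot'])@np.diag([-1,1,-1.]); o=s['position']-R@[.0785,0,.0564]
    L=(W-o)@R
    g=(H>14)&(H<32)&(S>130)&(V>70)&(d>0)
    pan=g&(abs(L[...,0])<.04)&(abs(L[...,1])<.034)&(L[...,2]>-.002)&(L[...,2]<.036)
    pot=g&(np.hypot(W[...,0]-.468,W[...,1]+.221)<.055)&~pan
    tr=g&(abs(W[...,0]-.48)<.1)&(abs(W[...,1]+.012)<.05)&(W[...,2]<.045)
    print(n,'nose',(o+R@[-.036,0,0]).round(4),'pan',pan.sum(),'pot',pot.sum(),'tray',tr.sum())
    for nm,k in (('pot',pot),('tray',tr),('pan',pan)):
      q,l,st,ce=cv2.connectedComponentsWithStats(k.astype(np.uint8))
      for i in range(1,q):
        if st[i,4]>5: print(' ',nm,st[i,4],ce[i].round(0),np.median(W[l==i],axis=0).round(3))
E
python3 -c "
from h import *
brass()"
```

```text
clock: 20.78
position: [0.5062, -0.2213, 0.2163]
tool_rot: [[-0.572, -0.003, 0.82], [-0.001, 1.0, 0.004], [-0.82, 0.001, -0.572]]
wrist_force: [0.4, -0.0, -1.8]
width: 0.154
grasp_force: 60.1
scene nose [ 0.4868 -0.2212  0.09  ] pan 3 pot 95 tray 235
  pot 40 [177. 242.] [ 0.44  -0.232  0.039]
  pot 19 [188. 245.] [ 0.474 -0.219  0.042]
  pot 22 [182. 248.] [ 0.47  -0.238  0.039]
  tray 35 [228. 203.] [ 0.409 -0.008  0.015]
  tray 200 [246. 228.] [ 0.538 -0.056 -0.   ]
top nose [ 0.4867 -0.2212  0.09  ] pan 0 pot 26 tray 49
  pot 10 [350. 238.] [ 0.472 -0.215  0.042]
  pot 15 [355. 250.] [ 0.436 -0.228  0.044]
  tray 31 [281. 261.] [ 0.404 -0.008  0.018]
  tray 18 [293. 262.] [ 0.403 -0.042  0.022]
```

```bash
python3 -c "
from h import *
nose([.487,-.221,.17],0.2,45,3)"

```

```text
from [ 0.5059 -0.2213  0.2162] to [ 0.5281 -0.2209  0.2908] mm/row 25.970857962105185 deg/row 3.374058016616759
[-0.0493, 0.0003, -0.0163] [0.0, 0.075, -0.001]
[-0.0483, 0.0003, -0.0192] [0.0, 0.075, -0.001]
[-0.047, 0.0003, -0.022] [0.0, 0.075, -0.001]
```

```bash

python3 -m pendant '[{"offset":[-0.049,0,-0.0165],"angular":[0,0.075,0],"jaw":-1},{"offset":[-0.048,0,-0.019],"angular":[0,0.075,0],"jaw":-1},{"offset":[-0.047,0,-0.022],"angular":[0,0.075,0],"jaw":-1},{"offset":[0,0,0],"angular":[0,0,0],"jaw":-1}]'
python3 -c "
from h import *
sp([.50,-.12,.13],0.2,0,10)"

```

```text
clock: 21.38
position: [0.5295, -0.2218, 0.2939]
tool_rot: [[-0.705, -0.004, 0.709], [-0.004, 1.0, 0.002], [-0.709, -0.001, -0.705]]
wrist_force: [-0.1, 0.1, -1.2]
width: 0.151
grasp_force: 60.1
from [ 0.5295 -0.2218  0.2939] to [ 0.5785 -0.1197  0.1864] mm/row 15.614053466032846 deg/row 4.51791166571879
[0.0083, 0.0204, 0.0221] [-0.0, 0.1, 0.0]
[0.0065, 0.0204, 0.0227] [-0.0, 0.1, 0.0]
[0.0047, 0.0204, 0.0232] [-0.0, 0.1, 0.0]
[0.0028, 0.0204, 0.0235] [-0.0, 0.1, 0.0]
[0.001, 0.0204, 0.0236] [-0.0, 0.1, 0.0]
[-0.0009, 0.0204, 0.0236] [-0.0, 0.1, 0.0]
[-0.0027, 0.0204, 0.0235] [-0.0, 0.1, 0.0]
[-0.0046, 0.0204, 0.0232] [-0.0, 0.1, 0.0]
[-0.0064, 0.0204, 0.0228] [-0.0, 0.1, 0.0]
[-0.0082, 0.0204, 0.0222] [-0.0, 0.1, 0.0]
```

```bash

python3 -m pendant '[{"offset":[0.008,0.0204,0.02],"angular":[0,0.1,0],"jaw":-1},{"offset":[0.0065,0.0204,0.02],"angular":[0,0.1,0],"jaw":-1},{"offset":[0.0047,0.0204,0.02],"angular":[0,0.1,0],"jaw":-1},{"offset":[0.003,0.0204,0.022],"angular":[0,0.1,0],"jaw":-1},{"offset":[0.001,0.0204,0.022],"angular":[0,0.1,0],"jaw":-1}]' >/dev/null
python3 -m pendant '[{"offset":[-0.001,0.0204,0.022],"angular":[0,0.1,0],"jaw":-1},{"offset":[-0.0027,0.0204,0.022],"angular":[0,0.1,0],"jaw":-1},{"offset":[-0.0046,0.0204,0.022],"angular":[0,0.1,0],"jaw":-1},{"offset":[-0.0064,0.0204,0.022],"angular":[0,0.1,0],"jaw":-1},{"offset":[-0.0082,0.0204,0.022],"angular":[0,0.1,0],"jaw":-1}]'
python3 -c "
from h import *
brass()
sp([.478,.24,.09],13.5,0,10)"

```

```text
clock: 22.62
position: [0.5724, -0.1188, 0.1889]
tool_rot: [[-1.0, -0.002, -0.003], [-0.002, 1.0, 0.002], [0.003, 0.002, -1.0]]
wrist_force: [1.5, -0.4, -0.5]
width: 0.15
grasp_force: 60.1
scene nose [ 0.4574 -0.1176  0.1309] pan 0 pot 109 tray 166
  pot 69 [178. 240.] [ 0.438 -0.228  0.039]
  pot 20 [188. 244.] [ 0.473 -0.219  0.043]
  pot 20 [182. 248.] [ 0.47  -0.238  0.04 ]
  tray 166 [251. 230.] [ 0.559 -0.055 -0.   ]
top nose [ 0.4578 -0.1183  0.131 ] pan 0 pot 0 tray 18
  tray 16 [278. 260.] [0.409 0.004 0.016]
from [ 0.5726 -0.118   0.1867] to [0.5543 0.2583 0.1464] mm/row 37.89223850011883 deg/row 1.3285551310534414
[0.0033, 0.0753, 0.0083] [0.0, -0.001, -0.03]
[0.0016, 0.0753, 0.0083] [0.0, -0.001, -0.03]
[-0.0002, 0.0753, 0.0082] [0.0, -0.001, -0.03]
[-0.0019, 0.0753, 0.0082] [0.0, -0.001, -0.03]
[-0.0036, 0.0753, 0.0082] [0.0, -0.001, -0.03]
[-0.0054, 0.0752, 0.0082] [0.0, -0.001, -0.03]
[-0.0071, 0.075, 0.0081] [0.0, -0.001, -0.03]
[-0.0088, 0.0748, 0.0081] [0.0, -0.001, -0.03]
[-0.0106, 0.0746, 0.0081] [0.0, -0.001, -0.03]
[-0.0123, 0.0743, 0.0081] [0.0, -0.001, -0.03]
```

```bash

python3 -m pendant '[{"offset":[0.0033,0.075,0.008],"angular":[0,0,-0.03],"jaw":-1},{"offset":[0.0016,0.075,0.008],"angular":[0,0,-0.03],"jaw":-1},{"offset":[0,0.075,0.008],"angular":[0,0,-0.03],"jaw":-1},{"offset":[-0.002,0.075,0.008],"angular":[0,0,-0.03],"jaw":-1},{"offset":[-0.0036,0.075,0.008],"angular":[0,0,-0.03],"jaw":-1}]' >/dev/null
python3 -m pendant '[{"offset":[-0.0054,0.075,0.008],"angular":[0,0,-0.03],"jaw":-1},{"offset":[-0.007,0.075,0.008],"angular":[0,0,-0.03],"jaw":-1},{"offset":[-0.009,0.075,0.008],"angular":[0,0,-0.03],"jaw":-1},{"offset":[-0.0106,0.0745,0.008],"angular":[0,0,-0.03],"jaw":-1},{"offset":[-0.0123,0.0743,0.008],"angular":[0,0,-0.03],"jaw":-1}]' >/dev/null
python3 -m pendant '[{"offset":[0,0,0],"angular":[0,0,0],"jaw":-1},{"offset":[0,0,0],"angular":[0,0,0],"jaw":-1}]'
python3 - <<'E'
from h import *
brass()
im,d,m=grab('top'); a=cv2.resize(im[200:280,255:385],None,fx=5,fy=5,interpolation=cv2.INTER_CUBIC)
cv2.imwrite('pics/check.png',a)
im,d,m=grab('scene'); W=pts(d,m); s=ctrl.state(); R=np.array(s['tool_rot'])@np.diag([-1,1,-1.]); o=s['position']-R@[.0785,0,.0564]
L=(W-o)@R; hsv=cv2.cvtColor(im,cv2.COLOR_BGR2HSV)
k=(d>0)&(abs(L[...,0])<.028)&(abs(L[...,1])<.026)&(abs(L[...,2])<.015)&(hsv[...,1]<70); P=L[k]
print('pan floor tilt in est frame (z slope x,y, z0):',k.sum(),np.linalg.lstsq(np.c_[P[:,:2],np.ones(len(P))],P[:,2],rcond=None)[0].round(4))
sp([.478,.24,.003],13.5,0,4)
E
```

```text
clock: 24.22
position: [0.5541, 0.2558, 0.1506]
tool_rot: [[-0.972, -0.236, 0.001], [-0.236, 0.972, 0.002], [-0.001, 0.001, -1.0]]
wrist_force: [-0.5, -0.2, -0.8]
width: 0.151
grasp_force: 60.1
scene nose [0.443  0.2286 0.0942] pan 0 pot 106 tray 245
  pot 66 [178. 240.] [ 0.438 -0.227  0.039]
  pot 20 [188. 244.] [ 0.474 -0.218  0.042]
  pot 20 [181. 248.] [ 0.469 -0.238  0.039]
  tray 35 [228. 203.] [ 0.409 -0.005  0.015]
  tray 210 [246. 229.] [ 0.546 -0.055 -0.   ]
top nose [0.4431 0.2286 0.0943] pan 0 pot 89 tray 49
  pot 17 [351. 239.] [ 0.469 -0.216  0.044]
  pot 19 [357. 241.] [ 0.463 -0.234  0.04 ]
  pot 35 [355. 250.] [ 0.439 -0.229  0.041]
  pot 18 [348. 253.] [ 0.427 -0.208  0.04 ]
  tray 31 [281. 261.] [ 0.404 -0.008  0.02 ]
  tray 18 [293. 262.] [ 0.403 -0.042  0.021]
pan floor tilt in est frame (z slope x,y, z0): 66 [ 0.0334 -0.0097  0.001 ]
from [0.5545 0.2555 0.1509] to [0.5543 0.2583 0.0594] mm/row 22.88834610717005 deg/row 0.03375537517301495
[-0.0002, 0.0013, 0.0458] [0.0, 0.0, 0.0]
[-0.0002, 0.0013, 0.0458] [0.0, 0.0, 0.0]
[-0.0002, 0.0013, 0.0458] [0.0, 0.0, 0.0]
[-0.0003, 0.0014, 0.0458] [0.0, 0.0, 0.0]
```

View pics/check.png

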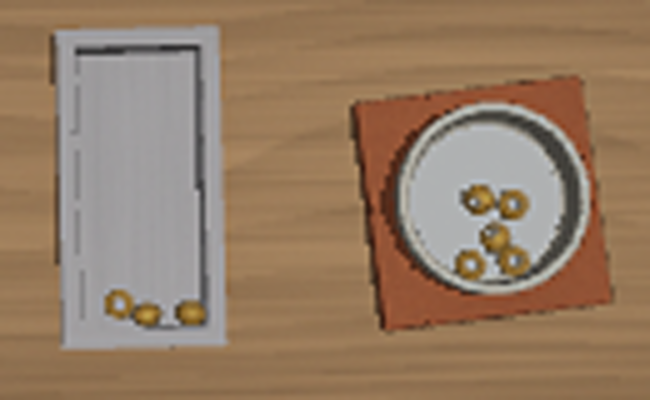

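Five nuggets are in the crucible (around (495,235)) and three in the tray ((118,303), (147,313), (190,312)), so all eight are accounted for. Now I lower the scoop.

```bash

python3 -m pendant '[{"offset":[0,0.001,0.044],"angular":[0,0,0],"jaw":-1},{"offset":[0,0.001,0.044],"angular":[0,0,0],"jaw":-1},{"offset":[0,0.001,0.044],"angular":[0,0,0],"jaw":-1},{"offset":[0,0.001,0.038],"angular":[0,0,0],"jaw":-1},{"offset":[0,0,0],"angular":[0,0,0],"jaw":-1}]'
python3 -m pendant '[{"offset":[0,0,0.006],"angular":[0,0,0],"jaw":-1},{"offset":[0,0,0.004],"angular":[0,0,0],"jaw":-1},{"offset":[0,0,0],"angular":[0,0,0],"jaw":-1},{"offset":[0,0,0],"angular":[0,0,0],"jaw":-1}]'
```

```text
clock: 25.05
position: [0.553, 0.2576, 0.0646]
tool_rot: [[-0.972, -0.235, -0.002], [-0.235, 0.972, 0.001], [0.002, 0.001, -1.0]]
wrist_force: [0.6, -0.3, -1.1]
width: 0.155
grasp_force: 60.1
clock: 25.55
position: [0.554, 0.2585, 0.061]
tool_rot: [[-0.972, -0.236, 0.001], [-0.236, 0.972, 0.002], [-0.001, 0.001, -1.0]]
wrist_force: [0.2, 1.1, -0.4]
width: 0.151
grasp_force: 60.1
```

```bash

python3 -m pendant '[{"offset":[0,0,0.002],"angular":[0,0,0],"jaw":-1},{"offset":[0,0,0],"angular":[0,0,0],"jaw":-1},{"offset":[0,0,0],"angular":[0,0,0],"jaw":-1}]'
python3 -m pendant '[{"offset":[0,0,0.002],"angular":[0,0,0],"jaw":-1},{"offset":[0,0,0],"angular":[0,0,0],"jaw":-1},{"offset":[0,0,0],"angular":[0,0,0],"jaw":-1}]'
```

```text
clock: 25.92
position: [0.5539, 0.2586, 0.0598]
tool_rot: [[-0.972, -0.236, 0.0], [-0.236, 0.972, 0.002], [-0.001, 0.001, -1.0]]
wrist_force: [0.9, 0.6, -0.7]
width: 0.151
grasp_force: 60.3
clock: 26.3
position: [0.5544, 0.2588, 0.0593]
tool_rot: [[-0.972, -0.236, 0.002], [-0.236, 0.972, 0.002], [-0.002, 0.002, -1.0]]
wrist_force: [1.6, 0.9, 5.3]
width: 0.155
grasp_force: 61.0
```

```bash

python3 -m pendant '[{"offset":[0,0,-0.001],"angular":[0,0,0],"jaw":-0.5},{"offset":[0,0,0],"angular":[0,0,0],"jaw":0.2},{"offset":[0,0,0],"angular":[0,0,0],"jaw":1},{"offset":[0,0,0],"angular":[0,0,0],"jaw":1},{"offset":[0,0,0],"angular":[0,0,0],"jaw":1}]'
python3 -m pendant '[{"offset":[0,0,0],"angular":[0,0,0],"jaw":1},{"offset":[0,0,-0.02],"angular":[0,0,0],"jaw":1},{"offset":[0,0,-0.06],"angular":[0,0,0],"jaw":1},{"offset":[0,0,-0.1],"angular":[0,0,0],"jaw":1},{"offset":[0,0,-0.1],"angular":[0,0,0],"jaw":1}]'
python3 -m pendant '[{"offset":[0.1,-0.02,-0.02],"angular":[0,0,0],"jaw":1},{"offset":[0.1,-0.02,0],"angular":[0,0,0],"jaw":1},{"offset":[0,0,0],"angular":[0,0,0],"jaw":1},{"offset":[0,0,0],"angular":[0,0,0],"jaw":1}]'
python3 - <<'E'
from h import *
im,d,m=grab('scene'); W=pts(d,m); hsv=cv2.cvtColor(im,cv2.COLOR_BGR2HSV);H,S,V=[hsv[...,i].astype(int) for i in range(3)]
red=((H<8)|(H>172))&(S>120)&(d>0)
k=red&(W[...,2]>.06)&(W[...,2]<.11)&(abs(W[...,0]-.56)<.08)&(abs(W[...,1]-.26)<.06); P=W[k]
print('handle',k.sum(),P.mean(0).round(4),np.percentile(P[:,2],[5,95]).round(3),cv2.minAreaRect((P[:,:2]*1e3).astype(np.float32)))
k=(S<50)&(d>0)&(abs(W[...,0]-.478)<.05)&(abs(W[...,1]-.24)<.045)&(W[...,2]<.04)&(W[...,2]>-.01); P=W[k]
print('pan',k.sum(),P.mean(0).round(4),np.percentile(P[:,2],[5,50,95]).round(3),cv2.minAreaRect((P[:,:2]*1e3).astype(np.float32)))
P=P[P[:,2]<.012]; print(np.linalg.lstsq(np.c_[P[:,:2]-P[:,:2].mean(0),np.ones(len(P))],P[:,2],rcond=None)[0].round(3))
brass()
E
```

```text
clock: 26.92
position: [0.5537, 0.2584, 0.0591]
tool_rot: [[-0.972, -0.236, 0.0], [-0.236, 0.972, 0.001], [-0.0, 0.001, -1.0]]
wrist_force: [0.0, -0.2, -0.8]
width: 0.998
grasp_force: 0.0
clock: 27.55
position: [0.5535, 0.2581, 0.2014]
tool_rot: [[-0.972, -0.236, 0.001], [-0.236, 0.972, 0.002], [-0.001, 0.001, -1.0]]
wrist_force: [0.3, 0.6, -0.4]
width: 0.997
grasp_force: 0.0
clock: 28.05
position: [0.4618, 0.2155, 0.21]
tool_rot: [[-0.972, -0.236, 0.002], [-0.236, 0.972, 0.002], [-0.002, 0.002, -1.0]]
wrist_force: [-0.6, -0.6, 0.2]
width: 1.002
grasp_force: 0.0
handle 162 [0.5672 0.2551 0.0839] [0.074 0.091] ((565.1810302734375, 257.3369140625), (84.3588638305664, 18.000375747680664), 12.218640327453613)
pan 302 [0.4812 0.2414 0.0143] [0.003 0.012 0.033] ((479.91607666015625, 240.0281524658203), (82.06925201416016, 72.0982437133789), 12.887340545654297)
[ 0.063 -0.028  0.006]
scene nose [0.351  0.1887 0.1528] pan 0 pot 109 tray 237
  pot 68 [178. 240.] [ 0.436 -0.228  0.039]
  pot 20 [188. 244.] [ 0.473 -0.218  0.043]
  pot 21 [182. 248.] [ 0.47  -0.238  0.04 ]
  tray 34 [228. 203.] [ 0.409 -0.008  0.016]
  tray 203 [246. 228.] [ 0.542 -0.056 -0.   ]
top nose [0.3509 0.1886 0.1526] pan 0 pot 89 tray 49
  pot 17 [351. 239.] [ 0.469 -0.216  0.042]
  pot 19 [357. 241.] [ 0.463 -0.234  0.039]
  pot 35 [355. 250.] [ 0.439 -0.229  0.042]
  pot 18 [348. 253.] [ 0.427 -0.208  0.041]
  tray 31 [281. 261.] [ 0.404 -0.008  0.018]
  tray 18 [293. 262.] [ 0.403 -0.042  0.021]
```

The scoop stands level on the mat where it began: pan at about (0.479, 0.240), handle top at about 0.09 m. The gripper is clear, so I'm handing in.

```bash
python3 -c "
from rig import ctrl
print(ctrl.job_done())"
```

```text
the job is handed in; nothing more can be done
None
```

Job handed in at about 28 s: five nuggets are in the crucible and three in the tray, the empty scoop stands upright on the cork mat, and the jar and bottles were left alone; no verdict came back from the judge.

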